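Clear the wax chips and rock a stuck candle stub out of its holder

TASK

Get the candle holder ready for a fresh candle: with the scraper block, push the four loose wax chips along the serving board and off its end into the crumb tray, and stand the scraper upright on the counter or the board. Then grip the candle stub, which the two brass spring leaves of the cup hold tight, and rock it back and forth, side to side between the leaves, easing it up a little with each swing until it comes free, without lifting the holder off the board or dragging it about. Finish while still holding the stub upright in the gripper just clear above its cup, a finger's breadth or so; leave the glasses, jar, snuffer and matchbox alone.

Things in the scene. Friction and masses are not known exactly. Their poses are not given: they have to be found in the camera images.
- board: fixed wooden serving board, 190 (x) x 420 (y) x 24 mm high; origin at the centre of its underside, z up. The candle holder stands towards its -y end; the wax chips lie on its +y half, from 55 to 180 mm beyond its centre and within 60 mm of its long centre line (y axis); the crumb tray stands against its +y end
- crumb_tray: fixed brass crumb tray on the counter against the board's +y end, axes parallel to the board's; 170 (x) x 115 (y) mm, open towards the board, walls 22 mm high and 3 mm thick on the other sides, a wooden handle beyond +y. Origin at the centre of its underside. Its 3 mm floor lies 21 mm below the board's top: chips pushed over the board's end drop in
- scraper_mid (a point): centre (33 mm above its foot) of the loose scraper block, standing on its brass edge on the counter before the board's near side: 120 mm long (its x axis), 66 mm high, 0.17 kg; beech grip 24 mm thick (its y axis) and 112 mm long, from 14 mm above the foot to the top; brass edge at the foot 30 mm thick, 14 mm high
- chip1_mid (a point): centre of a loose chip of candle wax, an irregular flat lump about 35 x 30 mm and 12 mm high, 11 g, lying on the board
- chip2_mid (a point): centre of the second wax chip, alike
- chip3_mid (a point): centre of the third wax chip, alike
- chip4_mid (a point): centre of the fourth wax chip, alike
- holder: candle holder standing loose on the board, 2.6 kg: round marble foot 170 mm across, 33 mm high, with a brass cup 54 mm outside and 45 mm inside, its floor 37 mm and rim 65 mm above the underside. Origin at the centre of the underside, z up; the two spring leaves stand at its +y and -y sides, their flared lips 12 mm above the rim. A straight pull on the stub lifts the holder too
- leaf_grip (a point): point on the cup's axis midway between the two bowed spring leaves, 55 mm above the holder's underside, 18 mm above the cup floor: the leaves press here on the stub along the holder's y axis, so tightly that a straight pull raises the holder first. In each swing about its foot from one leaf towards the other (about 0.12 rad each side of upright) one side slips up, so lifting about 3 mm with every swing walks the stub out
- cup_rim (a point): centre of the cup's mouth, at the height of its rim (65 mm above the holder's underside). The stub is free of the leaves once its foot has risen 18 mm from the cup floor, clear of the rim after 28 mm
- candle_mid (a point): centre of the ivory wax candle stub (half-way up): plain cylinder 36 mm in diameter and 120 mm long, 0.11 kg, standing in the cup with its foot on the cup floor at the start; thin wax runs and a wick are look only
- candle_foot (a point): centre of the stub's underside, 60 mm below its centre along its axis
- candle_top (a point): centre of the stub's top face, 60 mm above its centre along its axis
- matchbox: bystander: loose matchbox, 37 x 56 x 17 mm high, on the counter in front of the board, beside the scraper (which of the two stands left varies); origin at the centre of its underside
- goblet_a: bystander: stemmed glass, 68 mm across, 140 mm high, at the left; origin at the centre of its foot
- goblet_b: bystander: second stemmed glass, alike, farther to the left; origin at the centre of its foot
- snuffer: bystander: brass candle snuffer at the right, its bell 38 mm across and 36 mm high standing on the counter, origin under the bell; its handle reaches 175 mm along its -x
- jar: bystander: amber glass jar with a brass cap, 76 mm across and 120 mm high, at the right; origin at the centre of its underside
Things that resemble listed ones, but are neither listed nor needed, are in the scene too. What is shaped like the part that bears candle_mid but turquoise is not meant.

How it is judged (in metres and radians):
On the way, in this order (a step that is already met when the one before it is completed fails the run):
1. all four wax chips lie in the crumb tray (x of chip1_mid in the frame of crumb_tray between -0.085 and 0.085 m and y of chip1_mid in the frame of crumb_tray between -0.0595 and 0.06 m and z of each of chip1_mid, chip2_mid, chip3_mid, chip4_mid in the frame of crumb_tray below 0.026 m and x of chip2_mid in the frame of crumb_tray between -0.085 and 0.085 m and y of chip2_mid in the frame of crumb_tray between -0.0595 and 0.06 m and x of chip3_mid in the frame of crumb_tray between -0.085 and 0.085 m and y of chip3_mid in the frame of crumb_tray between -0.0595 and 0.06 m and x of chip4_mid in the frame of crumb_tray between -0.085 and 0.085 m and y of chip4_mid in the frame of crumb_tray between -0.0595 and 0.06 m), for 0.2 s.
2. the stub, still held in the cup, is rocked towards the leaf at the holder's +y side (its top at least 7 mm over) (z of candle_foot in the frame of holder below 0.055 m and y of candle_top in the frame of holder above 0.007 m), for 0.05 s.
3. then, still held in the cup, it is rocked towards the other leaf (its top at least 7 mm over) (z of candle_foot in the frame of holder below 0.055 m and y of candle_top in the frame of holder below -0.007 m), for 0.05 s.
At the end, for the whole second after the job is handed in: Fingers hold the stub still, within 15 degrees of upright, foot 3 to 50 mm above the rim and within 30 mm of the cup's axis, off the holder; holder flat on the board within 40 mm of its start; four chips in the tray; scraper upright, let go, on counter or board; bystanders undisturbed (all of step 1 and z of candle_foot in the frame of holder between 0.068 and 0.115 m and horizontal distance between candle_foot and cup_rim below 0.03 m and angle between candle_mid's own z axis and vertical below 0.26 rad and contact force between the fingers and candle above 1 N and contact force between candle and holder below 0.05 N and linear speed of each of candle, scraper below 0.03 m/s and z of holder in the frame of board below 0.028 m and angle between holder's own z axis and vertical below 0.05 rad and distance of holder from where it was at the start of the episode below 0.04 m and angle between scraper_mid's own z axis and vertical below 0.2 rad and height (world z) of scraper_mid below 0.065 m and contact force between the fingers and scraper below 0.05 N); the arm keeps its last pose, push and grip.
It fails at once if the holder is lifted off the board or tipped (z of holder in the frame of board above 0.034 m or angle between holder's own z axis and vertical above 0.1 rad).
It fails at once if the holder is dragged more than 60 mm (distance of holder from where it was at the start of the episode above 0.06 m).
It fails at once if the chips are pushed with the fingers instead of the scraper (contact force between the fingers and chip1 above 0.5 N or contact force between the fingers and chip2 above 0.5 N or contact force between the fingers and chip3 above 0.5 N or contact force between the fingers and chip4 above 0.5 N).
It fails at once if a bystander (matchbox, glasses, snuffer, jar) is disturbed: shifted more than 30 mm or knocked over (distance of any of matchbox, goblet_a, goblet_b, snuffer, jar from where it was at the start of the episode above 0.03 m or angle between any of matchbox, goblet_a, goblet_b, snuffer, jar's own z axis and vertical above 0.3 rad).
It also fails if it takes over 64 s, if anything falls off the work surface, if the arm or the gripper's body presses on something with over 40 N, if the wrist force passes 120 N, or if a joint passes its speed limit or range.

ROBOT

A 6-joint arm with a two-finger parallel gripper is mounted at the origin on the work surface. World frame = base frame: x ahead of the robot, y to its left, z up, the work surface at z = 0. Lengths are in mm, angles in rad, forces in N, time in s.
With the tool pointing down it reaches from about 375 to 975 mm from the base axis. Payload 3.8 kg.
Tool frame: the origin (TCP) lies between the finger pads; the fingertips stand 22 mm ahead of it and the grasp point (between the pads) lies 3 mm ahead of it; z points along the fingers, y is the direction in which the jaws open and shut (so a half turn about z gives the same grasp; the last joint's range is limited). The gripper opens to 85 mm and grips with 20 to 120 N. Pads are 22 mm wide; open, the fingers measure 114 mm over their backs; the gripper's body (76 mm by 85 mm) begins 54 mm behind the grasp point. The pads swing forward as they close: fully open they stand 13 mm farther back than shut.
Start: joints at [1.219, 0.264, 1.604, -0, 1.274, -0.037], TCP at [208.995, 641.825, 253.28] pointing down, gripper open.
Joint ranges: [-2.63, 2.63], [-0.94, 2.18], [0.31, 2.57], [-1.31, 4.45], [0, 2.66], [-2.55, 2.55]. Speed limits (rad/s): [2.57, 2.57, 3.14, 3.14, 3.14, 3.14].

INTERFACE

Orientations are given as [roll, pitch, yaw] about the fixed x, y, z axes, in that order (R = Rz(yaw) Ry(pitch) Rx(roll)).
In Python, from rig import bot gives the robot as it stands. The module is installed in compiled form; this text tells all that it offers.
- The arm moves only by the shell command python3 -m handwheel 'ROWS' [OPENING] [FORCE]. ROWS is JSON, a list of rows, each an object of numbers: "dx", "dy", "dz": the shift along the tool's x, y, z in mm; "wx", "wy", "wz": the turn, a rotation vector about the tool's x, y, z in degrees. A call has exactly 5 rows; each row shifts and turns the commanded pose from where the row before left it, along the tool's axes as they then stand; what a row does not reach is not made up. A row lasts 1/12 s, in which the tool goes at most 41.7 mm and 7.16 degrees, less where a joint would pass 70% of its speed; a pose out of reach is approached as far as the arm can. A call is refused whole if a number of a shift passes 41.7 or a number of a turn 7.16, either way. A call with a gripper value outside its range is refused whole. OPENING is the closure, from 0 (fully open) to 1 (shut), set as the call begins (- or left out, the last holds). The fingers move at their own pace and stop on an object; FORCE is the grip in N (left out, the last holds). Time passes only in rows, so rows that do not move let the fingers close, or fill a call up. It gives the time, the measured TCP pose, the force and the opening at its end, in the units of the state.
- bot.read_state(): the state, without advancing time (a new reading comes with each control period).
- bot.read_camera(name): name is "scene" or "top" or "wrist"; returns a dict with "image" (384x512x3 uint8, red, green, blue), "z_map" (384x512 float32, mm along the optical axis (not along the pixel's ray), 0 where there is no reading), "fx", "fy", "cx", "cy" (pixels), "rvec" (rotation vector, rad) and "tvec" (3), from world to camera coordinates, as OpenCV has them. Camera axes: x right, y down, z forward; pixel columns grow to the right and rows downward; lengths in mm; the calibration is good to about 2 mm. The wrist camera is an equidistant fisheye: a pixel r from the principal point sees the ray r / f radians off the axis. A picture is of the moment at which its call begins.
- bot.finish_job(): hands the job in, once; it reports no verdict.
The state is a dict: "time": time; "q": joint angles; "joint_velocities": joint speeds; "effort": joint torques, N m; "eef_pos": TCP position; "orientation": TCP orientation; "ft_force": force on the tool from outside, world axes, zero at the start; "torque": the same for the moment, N m; "gripper_width": finger opening in mm.
Only numpy, scipy, OpenCV 4.12 (cv2) and the standard library are available. Lean on these libraries where they do the work, as an engineer would, in place of code of your own. Each camera call takes 0.05 s, during which the arm holds its last target.

## Working session

There is one attempt and no reset: what is moved stays moved. The work goes in short steps, Python scripts to look and compute and a shell command to move; the robot and the scene stay as the last step left them, time stands still between calls to the robot, and variables do not carry over. Pictures are saved under pics/ and viewed, and the job is handed in when it is done.

```bash
mkdir -p pics; cat > h.py <<'E'
import numpy as np, cv2
from rig import bot
def cam(name):
    c=bot.read_camera(name); return c
def save(c,fn,s=1.5,crop=None):
    im=cv2.cvtColor(c["image"],cv2.COLOR_RGB2BGR)
    if crop: x0,y0,x1,y1=crop; im=im[y0:y1,x0:x1]
    cv2.imwrite(fn,cv2.resize(im,None,fx=s,fy=s,interpolation=cv2.INTER_CUBIC))
def pose(c):
    R=cv2.Rodrigues(np.array(c["rvec"],float))[0]; t=np.array(c["tvec"],float).ravel(); return R,t
def ray(c,u,v):
    R,t=pose(c); d=np.array([(u-c["cx"])/c["fx"],(v-c["cy"])/c["fy"],1.]); return -R.T@t, R.T@d
def onz(c,u,v,z):
    o,d=ray(c,u,v); return o+d*(z-o[2])/d[2]
def dep(c,u,v):
    o,d=ray(c,u,v); return o+d*c["z_map"][int(round(v)),int(round(u))]
def cloud(c):
    R,t=pose(c); H,W=c["z_map"].shape; u,v=np.meshgrid(np.arange(W),np.arange(H)); z=c["z_map"]
    P=np.stack([(u-c["cx"])/c["fx"]*z,(v-c["cy"])/c["fy"]*z,z],-1)
    return (P-t)@R
E
python3 - <<'E'
from h import *
import pickle
for n in ["scene","top","wrist"]:
    c=cam(n); save(c,f"pics/{n}0.png"); pickle.dump(c,open(f"{n}0.pkl","wb"))
    print(n,c["fx"],c["cx"],c["cy"],c["rvec"],c["tvec"],(c["z_map"]>0).mean())
print(bot.read_state())
E
```

```text
scene 405.46317828447496 258.4426998582203 188.14475604009672 [ 1.38328331  1.87865144 -1.02997857] [ 140.52581223 -128.17401081 1921.79541519] 0.9659271240234375
top 370.8347018263041 250.32037152466162 191.53676737279082 [ 2.18033579 -2.15380162  0.09335422] [   1.25013062  503.61454027 1114.63381246] 0.9961140950520834
wrist 297.3186396354542 257.0293899241753 194.04166737433766 [-2.35286438 -1.70909455 -0.23484468] [-673.9159499   -35.40702113  379.02311259] 0.9900919596354166
{'time': 0.15, 'q': array([ 1.21907211e+00,  2.64619991e-01,  1.60507262e+00,  2.66755015e-05,
        1.27368582e+00, -3.68798556e-02]), 'joint_velocities': array([-8.82968538e-04, -2.06286622e-03, -5.37715742e-03,  4.36124977e-04,
        4.88365707e-04, -6.96509267e-05]), 'effort': array([-9.85925071e-04, -5.15910745e+01, -3.67954266e+01, -6.91367177e-05,
        7.96937471e-03,  3.96276398e-07]), 'eef_pos': array([208.82506699, 641.33014828, 252.21444879]), 'orientation': array([-3.13980904e+00, -9.13195074e-05,  2.82674038e+00]), 'ft_force': array([ 0.74436931,  0.3075824 , -0.45853702]), 'torque': array([-0.01622026, -0.02608153,  0.03985035]), 'gripper_width': 85.71046111488641}
```

View pics/scene0.png

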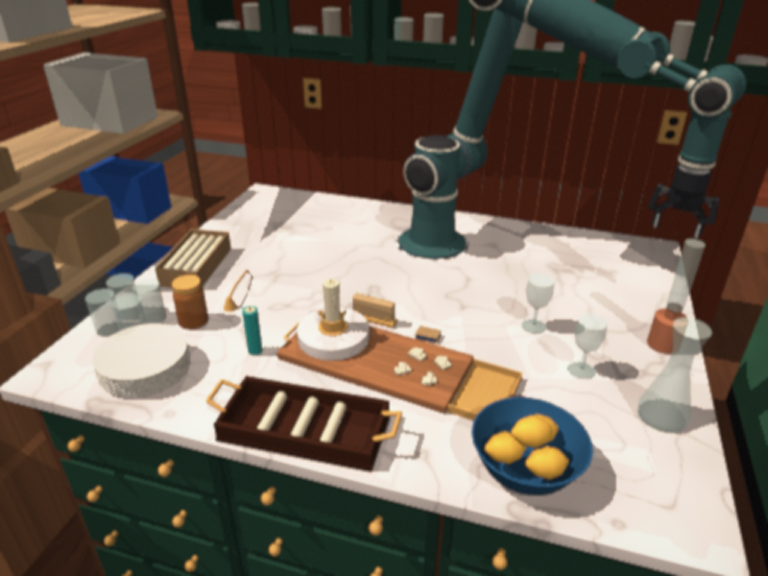

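View pics/top0.png

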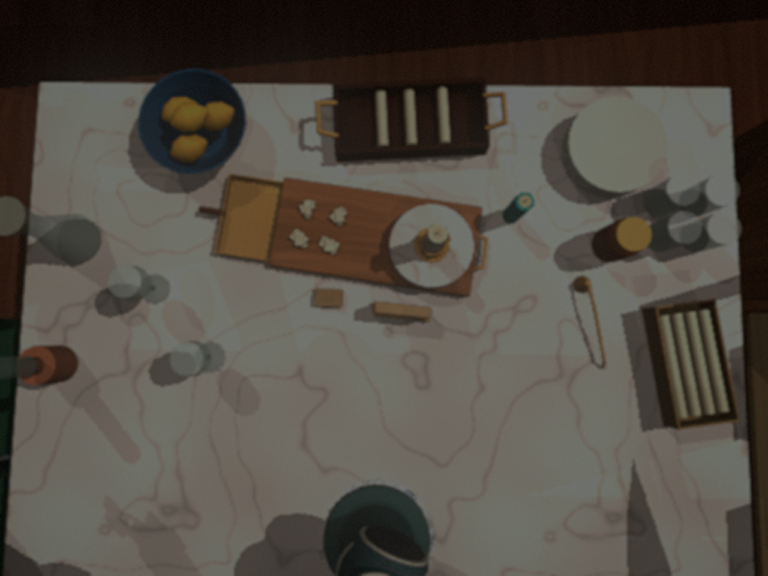

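View pics/wrist0.png

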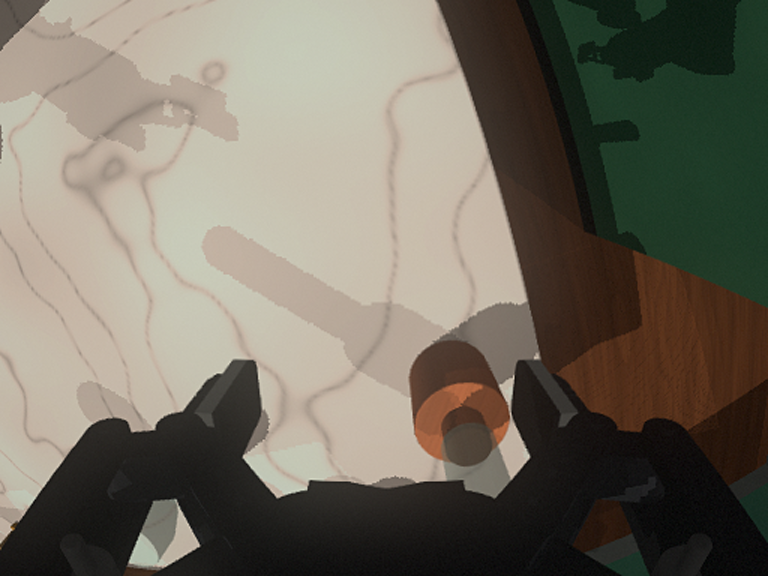

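Scene picture: the ivory stub stands in the holder at (331,300) in the enlarged view (top view: (436,236)), chips lie at about (405–440,352–380), and the scraper is at (374,308) with the matchbox at (428,333). Candidates for the stub are:
- the ivory stub in the cup (scene 331,300)
- the turquoise cylinder (252,330), excluded by its colour
- the three candles in the dark tray (272/305/333, ~415)
- the boxed candles (195,257)

I choose the ivory stub in the brass cup. Next I measure.

```bash
python3 - <<'E'
from h import *
import pickle
c=pickle.load(open("top0.pkl","rb")); s=pickle.load(open("scene0.pkl","rb"))
save(s,"pics/stubcrop.png",5,(170,170,330,280)); save(c,"pics/topcrop.png",3,(130,105,350,220))
P=cloud(c); Z=P[...,2]
print("cam", -pose(c)[0].T@pose(c)[1])
hsv=cv2.cvtColor(c["image"],cv2.COLOR_RGB2HSV)
for (u,v) in [(100,250),(300,250),(200,170),(290,120)]: print(u,v,P[v,u],hsv[v,u])
# board: points z 15..32
reg=np.zeros(Z.shape,bool); reg[110:205,170:330]=1
m=(Z>15)&(Z<30)&reg
cs,_=cv2.findContours(m.astype(np.uint8),cv2.RETR_EXTERNAL,cv2.CHAIN_APPROX_NONE); k=max(cs,key=cv2.contourArea)
q=k[:,0]; X=np.array([onz(c,u,v,24)[:2] for u,v in q]); r=cv2.minAreaRect(X.astype(np.float32)); print("board",r,cv2.boxPoints(r))
# scraper / matchbox
for nm,(u0,v0,u1,v1),z0,zt in [("scr",(235,190,300,225),40,66),("mb",(200,185,240,215),9,17)]:
    reg=np.zeros(Z.shape,bool); reg[v0:v1,u0:u1]=1
    m=(Z>z0)&reg&(Z<90)&~((Z>17.9)&(Z<30)&(P[...,0]>600))
    cs,_=cv2.findContours(m.astype(np.uint8),cv2.RETR_EXTERNAL,cv2.CHAIN_APPROX_NONE)
    for k in cs:
        if cv2.contourArea(k)<20: continue
        X=np.array([onz(c,u,v,zt)[:2] for u,v in k[:,0]],np.float32); print(nm,cv2.minAreaRect(X),X.min(0),X.max(0),cv2.boundingRect(k),np.median(Z[m]))
# chips
m=(Z>29)&(Z<50); reg[:]=0; reg[125:175,180:240]=1; m&=reg
cs,_=cv2.findContours(m.astype(np.uint8),cv2.RETR_EXTERNAL,cv2.CHAIN_APPROX_NONE)
for k in cs:
    if cv2.contourArea(k)<15: continue
    X=np.array([onz(c,u,v,36)[:2] for u,v in k[:,0]],np.float32); print("chip",X.mean(0),X.min(0),X.max(0))
# stub, foot
reg[:]=0; reg[130:200,250:325]=1
for nm,a,b,zt in [("foot",50,62,57),("stubtop",165,200,181),("cup",84,110,90)]:
    m=(Z>a)&(Z<b)&reg
    Q=P[m]; print(nm,m.sum(),Q.mean(0),np.median(Q[:,2]),cv2.minEnclosingCircle(Q[:,:2].astype(np.float32)))
E
```

```text
cam [ 394.03644166   -4.95732121 1157.90690968]
100 250 [318.16599943 472.06222497  -0.97337409] [16 34 82]
300 250 [ 326.32017327 -148.24300137   -2.50367592] [ 18  30 111]
200 170 [568.51383899 163.76762687  25.14515376] [ 12 144  92]
290 120 [ 737.36928139 -116.2652214    -1.59149915] [ 39  16 113]
board ((613.4213256835938, 27.62127685546875), (498.86676025390625, 190.00364685058594), 81.81018829345703) [[ 483.85583 -205.73499]
 [ 671.92175 -232.80157]
 [ 742.9868   260.97754]
 [ 554.9209   288.04413]]
scr ((456.146728515625, -44.63787078857422), (110.11670684814453, 24.758556365966797), 84.33338165283203) [440.1158  -98.68907] [471.71576   10.346751] (249, 201, 38, 12) 64.94556075234686
mb ((483.1041259765625, 104.0016098022461), (37.17253875732422, 55.73158645629883), 0.6753473281860352) [464.4851    76.100975] [501.72394 131.93816] (210, 192, 19, 13) 17.067572943742633
chip [589.92004  105.255684] [573.7123   85.93746] [607.67395 122.94598]
chip [600.93005 165.91615] [585.4221 147.6639] [619.5725  184.72331]
chip [650.74347  85.49053] [632.917    68.76246] [667.5136   102.616066]
chip [667.1449  149.89853] [644.7785  136.91335] [685.768   164.80629]
foot 2061 [ 585.04043272 -102.3292104    57.11153507] 57.10710678131584 ((587.763427734375, -103.95095825195312), 85.25777435302734)
stubtop 156 [ 586.38527867 -102.45481171  180.6301806 ] 181.18885628697404 ((587.9275512695312, -103.11280059814453), 18.938570022583008)
cup 114 [579.62435866 -99.82034384  93.20726305] 90.81204919465053 ((586.2437133789062, -103.9848403930664), 32.54018783569336)
```

View pics/stubcrop.png

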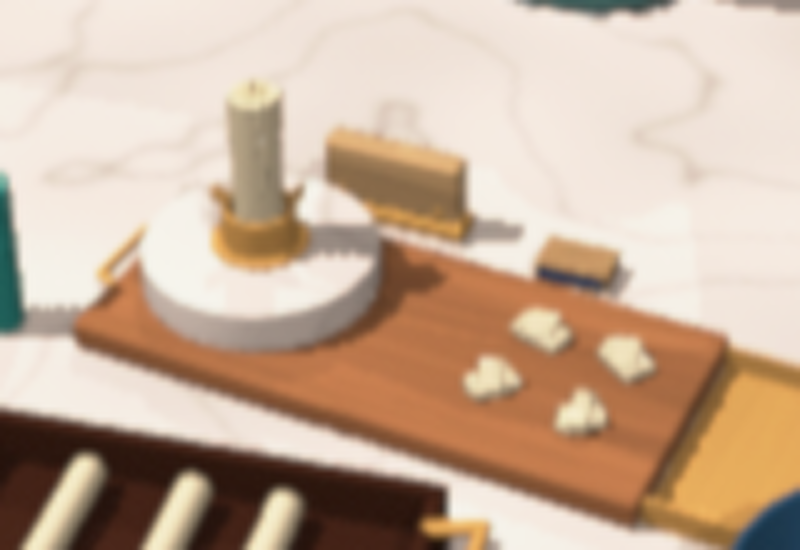

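View pics/topcrop.png

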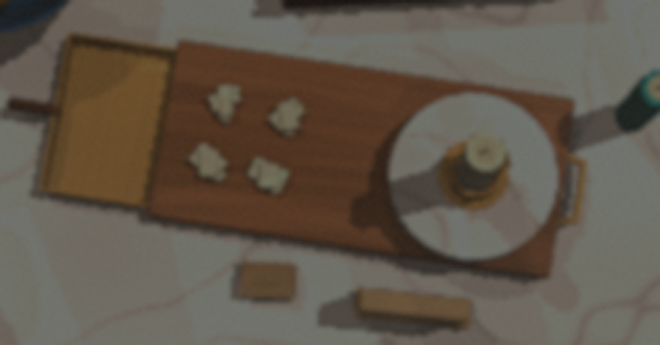

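The crop confirms the ivory stub in the brass cup, with leaves left and right of it along the board; the turquoise one stands apart at far left. The chips form a 2x2 cluster. Next I work in board coordinates.

```bash
python3 - <<'E'
from h import *
import pickle
c=pickle.load(open("top0.pkl","rb")); s=pickle.load(open("scene0.pkl","rb"))
E=[onz(c,130+u/3,105+v/3,24)[:2] for u,v in [(572,100),(548,275),(178,42),(148,218)]]
print(E)
E=np.array(E); ym=(E[0]+E[1])/2; yp=(E[2]+E[3])/2; d=(yp-ym); L=np.linalg.norm(d); d/=L
cen=(E.mean(0)); print("len",L,"cen",cen,"yaw",np.degrees(np.arctan2(-d[0],d[1])))
a=-np.arctan2(0.1424,0.9898)
ex=np.array([np.cos(a),np.sin(a)]); ey=np.array([-np.sin(a),np.cos(a)])
def loc(p): q=np.array(p)[:2]-cen; return np.round([q@ex,q@ey],1)
for p in [(590,105),(601,166),(651,85.5),(667,150),(587.5,-103.5),(456,-44.6)]: print(p,loc(p))
P=cloud(c); m=(P[...,2]>29)&(P[...,2]<50); r=np.zeros_like(m); r[125:175,180:240]=1
Q=P[m&r]; q=(Q[:,:2]-cen); print("chips x",np.min(q@ex),np.max(q@ex),"y",np.min(q@ey),np.max(q@ey))
# leaves: points 80..100 high near cup, from top and scene
for cc in (c,s):
    P=cloud(cc); D=np.hypot(P[...,0]-587.5,P[...,1]+103.5); m=(P[...,2]>93)&(P[...,2]<108)&(D<45)&(D>19.5); print(len(P[m])); print(np.round(P[m],0)[:40].tolist())
Q=cloud(s); m=(Q[...,2]>5)&(Q[...,2]<70)&(abs(Q[...,0]-456)<40)&(abs(Q[...,1]+44)<80); print("scr scene",Q[m].min(0),Q[m].max(0)); save(s,"pics/scr.png",8,(225,185,285,230))
m2=m&(Q[...,2]>60);X=Q[m2][:,:2].astype(np.float32);print(cv2.minAreaRect(X))
E
```

```text
[array([ 672.36502452, -209.20851231]), array([ 490.05490937, -183.74511745]), array([729.89494281, 201.60718891]), array([544.05159677, 227.24565063])]
len 414.66976522343083 cen [609.09161837   8.97480244] yaw -7.7283445223914855
(590, 105) [-32.6  92.3]
(601, 166) [-30.4 154.3]
(651, 85.5) [30.6 81.7]
(667, 150) [ 37.2 147.8]
(587.5, -103.5) [  -5.4 -114.4]
(456, -44.6) [-143.9  -74.8]
chips x -81.05933374450089 90.92781846526807 y 59.955631227908626 204.42522825726002
37
[[601.0, -133.0, 99.0], [598.0, -130.0, 98.0], [598.0, -133.0, 100.0], [596.0, -130.0, 98.0], [595.0, -133.0, 102.0], [592.0, -130.0, 102.0], [592.0, -133.0, 100.0], [592.0, -135.0, 102.0], [590.0, -128.0, 95.0], [590.0, -130.0, 98.0], [589.0, -133.0, 100.0], [589.0, -135.0, 103.0], [586.0, -72.0, 101.0], [586.0, -75.0, 98.0], [587.0, -78.0, 94.0], [587.0, -81.0, 94.0], [588.0, -125.0, 93.0], [587.0, -127.0, 97.0], [587.0, -130.0, 97.0], [582.0, -72.0, 102.0], [582.0, -75.0, 102.0], [583.0, -78.0, 99.0], [584.0, -81.0, 94.0], [580.0, -72.0, 102.0], [579.0, -75.0, 104.0], [581.0, -78.0, 96.0], [576.0, -75.0, 103.0
[... 648 characters left out ...]
607.0, -128.0, 97.0], [602.0, -126.0, 94.0], [601.0, -123.0, 94.0], [607.0, -113.0, 101.0], [608.0, -105.0, 103.0], [609.0, -101.0, 104.0], [607.0, -98.0, 104.0], [606.0, -94.0, 104.0], [598.0, -87.0, 100.0], [588.0, -80.0, 95.0], [589.0, -76.0, 96.0], [606.0, -121.0, 94.0], [604.0, -114.0, 94.0], [607.0, -109.0, 97.0], [610.0, -104.0, 100.0], [606.0, -95.0, 99.0], [598.0, -87.0, 96.0], [596.0, -84.0, 95.0], [608.0, -105.0, 94.0], [611.0, -100.0, 98.0], [607.0, -98.0, 95.0], [604.0, -92.0, 95.0]]
scr scene [ 444.73113471 -101.04982788    5.05743852] [482.63931208  15.13985935  69.73649135]
((462.2815856933594, -44.208274841308594), (109.13388061523438, 26.784385681152344), 84.34638214111328)
```

```bash
python3 - <<'E'
from h import *
import pickle
c=pickle.load(open("top0.pkl","rb"))
print(c["image"].mean()); im=np.clip(c["image"].astype(float)*2.2,0,255).astype(np.uint8); c["image"]=im; save(c,"pics/holdertop.png",8,(250,125,335,195)); save(c,"pics/scrtop.png",8,(200,180,300,220))
E
```

```text
75.58030531141493
```

View pics/holdertop.png

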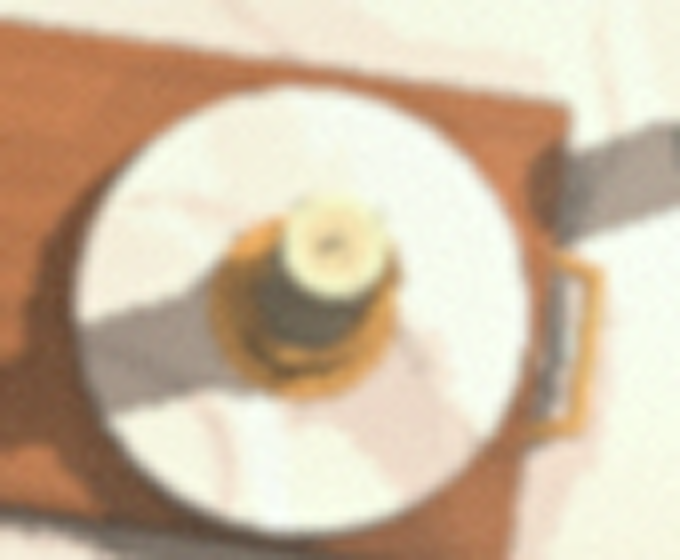

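View pics/scrtop.png

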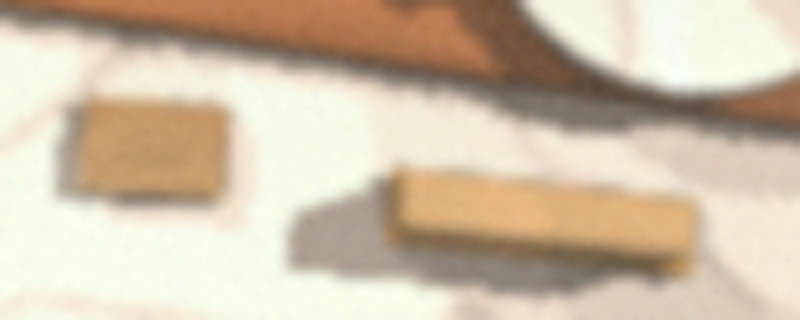

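```bash
cat > plan.py <<'E'
# usage: python3 plan.py x y z yawdeg [n]  : remaining shift in present tool axes and turn
import sys; from h import *
from scipy.spatial.transform import Rotation as R
a=list(map(float,sys.argv[1:5])); s=bot.read_state()
Rc=R.from_euler('xyz',s["orientation"]); Rt=R.from_euler('xyz',[np.pi,0,np.radians(a[3])])
d=Rc.inv().apply(np.array(a[:3])-s["eef_pos"]); w=np.degrees((Rc.inv()*Rt).as_rotvec())
print("t",round(s["time"],2),"pos",s["eef_pos"].round(1),"rpy",np.degrees(s["orientation"]).round(2),"q",s["q"].round(2),"F",s["ft_force"].round(1),"grip",round(s["gripper_width"],1))
print("shift",d.round(1),"turn",w.round(2))
E
python3 plan.py 456 -40 252 84.3
python3 -m handwheel '[{"dx":-22,"dy":-28},{"dx":-22,"dy":-28},{"dx":-22,"dy":-28},{"dx":-22,"dy":-28},{"dx":-22,"dy":-28}]' 0.3 40
python3 -m handwheel '[{"dx":-22,"dy":-28},{"dx":-22,"dy":-28},{"dx":-22,"dy":-28},{"dx":-22,"dy":-28},{"dx":-22,"dy":-28}]'
python3 -m handwheel '[{"dx":-22,"dy":-28},{"dx":-22,"dy":-28},{"dx":-22,"dy":-28},{"dx":-22,"dy":-28},{"dx":-22,"dy":-28}]'
python3 plan.py 456 -40 252 84.3
```

```text
t 0.15 pos [208.8 641.3 252.2] rpy [-1.7990e+02 -1.0000e-02  1.6196e+02] q [ 1.22  0.26  1.61  0.    1.27 -0.04] F [ 0.7  0.3 -0.5] grip 85.7
shift [-446.  -571.3    1.2] turn [-9.000e-02  6.000e-02  7.766e+01]
t 0.15 pos [208.8 641.3 252.2] rpy [-1.7990e+02 -1.0000e-02  1.6196e+02] q [ 1.22  0.26  1.61  0.    1.27 -0.04] F [ 0.7  0.3 -0.5] grip 85.7
shift [-446.  -571.3    1.2] turn [-9.000e-02  6.000e-02  7.766e+01]validation failed for argument at $[0]...
validation failed for argument at $[0]...
validation failed for argument at $[0]...
```

```bash

python3 -m handwheel '[{"dx":-22,"dy":-28,"dz":0,"wx":0,"wy":0,"wz":0},{"dx":-22,"dy":-28,"dz":0,"wx":0,"wy":0,"wz":0},{"dx":-22,"dy":-28,"dz":0,"wx":0,"wy":0,"wz":0},{"dx":-22,"dy":-28,"dz":0,"wx":0,"wy":0,"wz":0},{"dx":-22,"dy":-28,"dz":0,"wx":0,"wy":0,"wz":0}]' 0.3 40
```

```text
time: 0.57
eef_pos: [270.3, 472.9, 252.7]
orientation: [-3.141, -0.0, 2.827]
ft_force: [1.1, -1.3, 0.5]
gripper_width: 59.7
```

```bash

python3 -m handwheel '[{"dx":-22,"dy":-28,"dz":0,"wx":0,"wy":0,"wz":0},{"dx":-22,"dy":-28,"dz":0,"wx":0,"wy":0,"wz":0},{"dx":-22,"dy":-28,"dz":0,"wx":0,"wy":0,"wz":0},{"dx":-22,"dy":-28,"dz":0,"wx":0,"wy":0,"wz":0},{"dx":-22,"dy":-28,"dz":0,"wx":0,"wy":0,"wz":0}]' 0.3 40
python3 -m handwheel '[{"dx":-22,"dy":-28,"dz":0,"wx":0,"wy":0,"wz":0},{"dx":-22,"dy":-28,"dz":0,"wx":0,"wy":0,"wz":0},{"dx":-22,"dy":-28,"dz":0,"wx":0,"wy":0,"wz":0},{"dx":-22,"dy":-28,"dz":0,"wx":0,"wy":0,"wz":0},{"dx":-22,"dy":-28,"dz":0,"wx":0,"wy":0,"wz":0}]'
python3 -m handwheel '[{"dx":-22,"dy":-28,"dz":0,"wx":0,"wy":0,"wz":0},{"dx":-22,"dy":-28,"dz":0,"wx":0,"wy":0,"wz":0},{"dx":-22,"dy":-28,"dz":0,"wx":0,"wy":0,"wz":0},{"dx":0,"dy":0,"dz":0,"wx":0,"wy":0,"wz":7},{"dx":0,"dy":0,"dz":0,"wx":0,"wy":0,"wz":7}]'
python3 -m handwheel '[{"dx":0,"dy":0,"dz":0,"wx":0,"wy":0,"wz":7},{"dx":0,"dy":0,"dz":0,"wx":0,"wy":0,"wz":7},{"dx":0,"dy":0,"dz":0,"wx":0,"wy":0,"wz":7},{"dx":0,"dy":0,"dz":0,"wx":0,"wy":0,"wz":7},{"dx":0,"dy":0,"dz":0,"wx":0,"wy":0,"wz":7}]'
python3 -m handwheel '[{"dx":0,"dy":0,"dz":0,"wx":0,"wy":0,"wz":7},{"dx":0,"dy":0,"dz":0,"wx":0,"wy":0,"wz":7},{"dx":0,"dy":0,"dz":0,"wx":0,"wy":0,"wz":7},{"dx":0,"dy":0,"dz":0,"wx":0,"wy":0,"wz":7},{"dx":0,"dy":0,"dz":0,"wx":0,"wy":0,"wz":0}]'
python3 plan.py 456 -40 200 84.3
```

```text
time: 0.98
eef_pos: [331.5, 305.7, 253.1]
orientation: [-3.141, 0.0, 2.827]
ft_force: [0.8, -0.0, -0.0]
gripper_width: 59.9
time: 1.4
eef_pos: [392.7, 138.6, 253.2]
orientation: [3.141, 0.0, 2.827]
ft_force: [1.0, 0.1, -0.2]
gripper_width: 60.0
time: 1.82
eef_pos: [429.8, 37.7, 253.1]
orientation: [-3.141, -0.0, 2.572]
ft_force: [-1.1, 0.7, 0.5]
gripper_width: 59.8
time: 2.23
eef_pos: [429.2, 39.9, 253.0]
orientation: [-3.141, -0.0, 1.965]
ft_force: [0.1, -0.4, -0.3]
gripper_width: 59.5
time: 2.65
eef_pos: [429.2, 40.0, 253.0]
orientation: [-3.141, 0.0, 1.48]
ft_force: [0.4, 0.7, -0.6]
gripper_width: 59.6
t 2.65 pos [429.2  40.  253. ] rpy [-179.97    0.     84.79] q [ 0.04 -0.21  2.09 -0.    1.26  0.13] F [ 0.4  0.7 -0.6] grip 59.6
shift [-77.2  34.   53. ] turn [-0.03  0.    0.49]
```

```bash

python3 -m handwheel '[{"dx":-19,"dy":8,"dz":32,"wx":0,"wy":0,"wz":0.5},{"dx":-19,"dy":8,"dz":32,"wx":0,"wy":0,"wz":0},{"dx":-19,"dy":9,"dz":32,"wx":0,"wy":0,"wz":0},{"dx":-20,"dy":9,"dz":30,"wx":0,"wy":0,"wz":0},{"dx":0,"dy":0,"dz":0,"wx":0,"wy":0,"wz":0}]'
python3 plan.py 457 -40 48 84.3
python3 - <<'E'
from h import *
c=cam("wrist"); save(c,"pics/w1.png"); c=cam("top"); c["image"]=np.clip(c["image"].astype(float)*2,0,255).astype(np.uint8); save(c,"pics/t1.png",5,(190,160,330,230))
E
```

```text
time: 3.07
eef_pos: [452.3, -41.8, 121.2]
orientation: [-3.132, 0.001, 1.476]
ft_force: [-1.8, 0.9, -0.4]
gripper_width: 59.9
t 3.07 pos [452.3 -41.8 121.2] rpy [-1.7942e+02  4.0000e-02  8.4570e+01] q [-0.15 -0.02  2.19 -0.    0.99 -0.05] F [-1.8  0.9 -0.4] grip 59.9
shift [ 2.3  5.3 73.1] turn [-0.58  0.04  0.27]
```

View pics/w1.png

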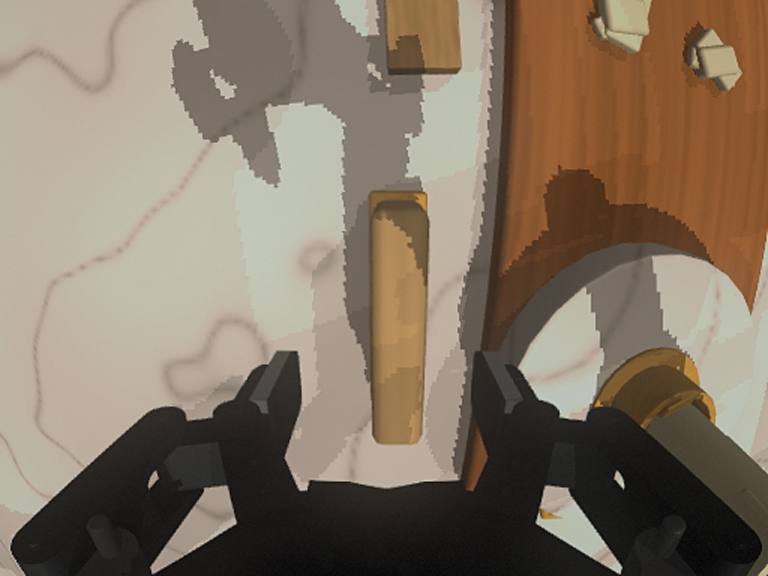

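The scraper's grip lies between the open pads, at (370–427, 190–445), a little right of the jaw centre. The cup and leaves are at the right (600–715, 350–440). I cast the scraper's ends onto its top plane.

```bash
cat >> h.py <<'E'
def fonz(c,u,v,z):
    R,t=pose(c); x=(u-c["cx"]);y=(v-c["cy"]); r=np.hypot(x,y); th=r/c["fx"]
    d=R.T@np.array([x/r*np.sin(th),y/r*np.sin(th),np.cos(th)]); o=-R.T@t
    return o+d*(z-o[2])/d[2]
E
python3 - <<'E'
from h import *
c=cam("wrist")
for u,v in [(374,207),(427,207),(376,444),(420,444),(374,325),(427,325)]: print(fonz(c,u/1.5,v/1.5,66).round(1))
for u,v in [(370,191),(427,191)]: print(fonz(c,u/1.5,v/1.5,14).round(1))
E
python3 plan.py 457 -40 48 84.3
```

```text
[454.8  13.5  66. ]
[476.2  11.5  66. ]
[444.  -98.9  66. ]
[ 465.4 -101.1   66. ]
[449.7 -36.8  66. ]
[472.5 -39.   66. ]
[451.6  17.6  14. ]
[481.   14.9  14. ]
t 3.22 pos [456.  -39.8 127.3] rpy [-1.7995e+02 -2.0000e-02  8.4520e+01] q [-0.14 -0.03  2.18  0.    0.99 -0.05] F [-0.6  0.  -0.3] grip 59.5
shift [-0.1  1.1 79.3] turn [-0.05 -0.02  0.22]
```

```bash

python3 -m handwheel '[{"dx":-2.6,"dy":4.3,"dz":0,"wx":0,"wy":0,"wz":0},{"dx":0,"dy":0,"dz":20,"wx":0,"wy":0,"wz":0},{"dx":0,"dy":0,"dz":25,"wx":0,"wy":0,"wz":0},{"dx":0,"dy":0,"dz":25,"wx":0,"wy":0,"wz":0},{"dx":0,"dy":0,"dz":9,"wx":0,"wy":0,"wz":0}]'
python3 -m handwheel '[{"dx":0,"dy":0,"dz":0,"wx":0,"wy":0,"wz":0},{"dx":0,"dy":0,"dz":0,"wx":0,"wy":0,"wz":0},{"dx":0,"dy":0,"dz":0,"wx":0,"wy":0,"wz":0},{"dx":0,"dy":0,"dz":0,"wx":0,"wy":0,"wz":0},{"dx":0,"dy":0,"dz":0,"wx":0,"wy":0,"wz":0}]' 0.9 60
python3 -m handwheel '[{"dx":0,"dy":0,"dz":0,"wx":0,"wy":0,"wz":0},{"dx":0,"dy":0,"dz":0,"wx":0,"wy":0,"wz":0},{"dx":0,"dy":0,"dz":0,"wx":0,"wy":0,"wz":0},{"dx":0,"dy":0,"dz":0,"wx":0,"wy":0,"wz":0},{"dx":0,"dy":0,"dz":0,"wx":0,"wy":0,"wz":0}]'
python3 plan.py 619 43 150 172
```

```text
time: 3.63
eef_pos: [459.7, -42.2, 47.4]
orientation: [-3.141, -0.0, 1.476]
ft_force: [0.0, 0.0, -0.7]
gripper_width: 59.6
time: 4.05
eef_pos: [461.7, -42.9, 50.2]
orientation: [3.138, -0.0, 1.474]
ft_force: [-1.2, 0.7, 5.3]
gripper_width: 23.7
time: 4.47
eef_pos: [461.8, -42.9, 50.1]
orientation: [3.138, -0.0, 1.474]
ft_force: [-0.6, 1.5, 6.3]
gripper_width: 23.2
t 4.47 pos [461.8 -42.9  50.1] rpy [ 1.7981e+02 -1.0000e-02  8.4460e+01] q [-0.15  0.09  2.22  0.    0.82 -0.05] F [-0.6  1.5  6.3] grip 23.2
shift [100.7 148.5 -99.3] turn [  0.16   0.13 -87.54]
```

```bash

python3 -m handwheel '[{"dx":0,"dy":0,"dz":-20,"wx":0,"wy":0,"wz":0},{"dx":0,"dy":0,"dz":-30,"wx":0,"wy":0,"wz":0},{"dx":0,"dy":0,"dz":-30,"wx":0,"wy":0,"wz":0},{"dx":18,"dy":20,"dz":-10,"wx":0,"wy":0,"wz":-4},{"dx":18,"dy":25,"dz":0,"wx":0,"wy":0,"wz":-7}]'
python3 -m handwheel '[{"dx":18,"dy":25,"dz":0,"wx":0,"wy":0,"wz":-7},{"dx":18,"dy":25,"dz":0,"wx":0,"wy":0,"wz":-7},{"dx":18,"dy":25,"dz":0,"wx":0,"wy":0,"wz":-7},{"dx":0,"dy":0,"dz":0,"wx":0,"wy":0,"wz":-7},{"dx":0,"dy":0,"dz":0,"wx":0,"wy":0,"wz":-7}]'
python3 -m handwheel '[{"dx":0,"dy":0,"dz":0,"wx":0,"wy":0,"wz":-7},{"dx":0,"dy":0,"dz":0,"wx":0,"wy":0,"wz":-7},{"dx":0,"dy":0,"dz":0,"wx":0,"wy":0,"wz":-7},{"dx":0,"dy":0,"dz":0,"wx":0,"wy":0,"wz":-7},{"dx":0,"dy":0,"dz":0,"wx":0,"wy":0,"wz":-7}]'
python3 plan.py 615.2 30.4 150 172
```

```text
time: 4.88
eef_pos: [509.5, -10.2, 142.7]
orientation: [3.134, 0.002, 1.668]
ft_force: [1.6, -0.6, -1.0]
gripper_width: 23.8
time: 5.3
eef_pos: [569.7, 60.5, 138.6]
orientation: [3.141, 0.001, 2.285]
ft_force: [-0.5, -0.5, -1.8]
gripper_width: 23.3
time: 5.72
eef_pos: [568.4, 58.9, 138.4]
orientation: [-3.142, 0.0, 2.894]
ft_force: [0.5, -0.0, -1.3]
gripper_width: 23.2
t 5.72 pos [568.4  58.9 138.4] rpy [-1.8000e+02  1.0000e-02  1.6581e+02] q [ 0.06  0.17  1.94 -0.    1.03 -1.26] F [ 0.5 -0.  -1.3] grip 23.2
shift [-52.3 -16.2 -11.6] turn [-0.    0.01 -6.19]
```

```bash

python3 -m handwheel '[{"dx":-17,"dy":-5,"dz":0,"wx":0,"wy":0,"wz":0},{"dx":-18,"dy":-6,"dz":0,"wx":0,"wy":0,"wz":0},{"dx":-17,"dy":-5,"dz":0,"wx":0,"wy":0,"wz":0},{"dx":0,"dy":0,"dz":0,"wx":0,"wy":0,"wz":-6.2},{"dx":0,"dy":0,"dz":0,"wx":0,"wy":0,"wz":0}]'
python3 - <<'E'
from h import *
c=cam("wrist"); save(c,"pics/w2.png"); c=cam("top"); c["image"]=np.clip(c["image"].astype(float)*2,0,255).astype(np.uint8); save(c,"pics/t2.png",4,(130,105,330,230))
E
python3 plan.py 615.2 30.4 77 172
```

```text
time: 6.13
eef_pos: [615.6, 29.8, 138.5]
orientation: [-3.142, 0.001, 2.998]
ft_force: [0.4, 0.3, -1.9]
gripper_width: 23.0
t 6.23 pos [614.4  30.4 138.1] rpy [-1.800e+02 -4.000e-02  1.715e+02] q [ 0.01  0.25  1.85  0.    1.05 -1.41] F [ 0.4  0.3 -2.3] grip 23.2
shift [-0.8  0.1 61.1] turn [-0.   -0.04 -0.5 ]
```

View pics/w2.png

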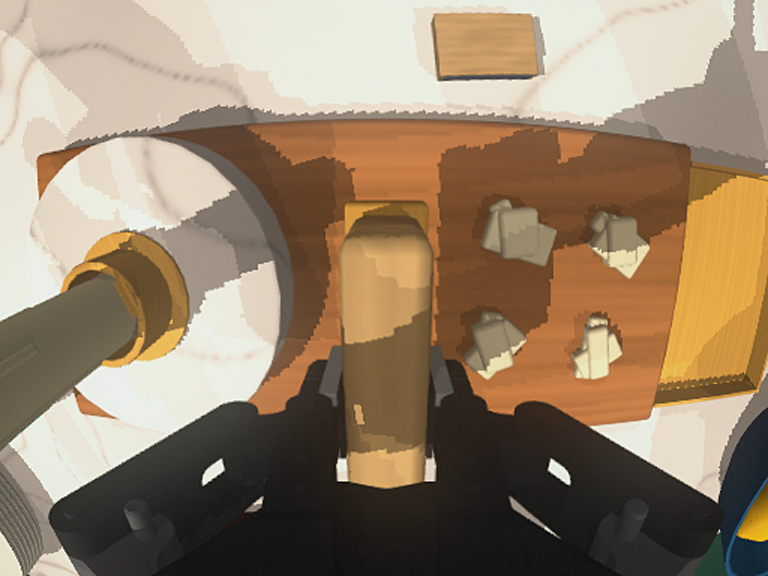

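View pics/t2.png

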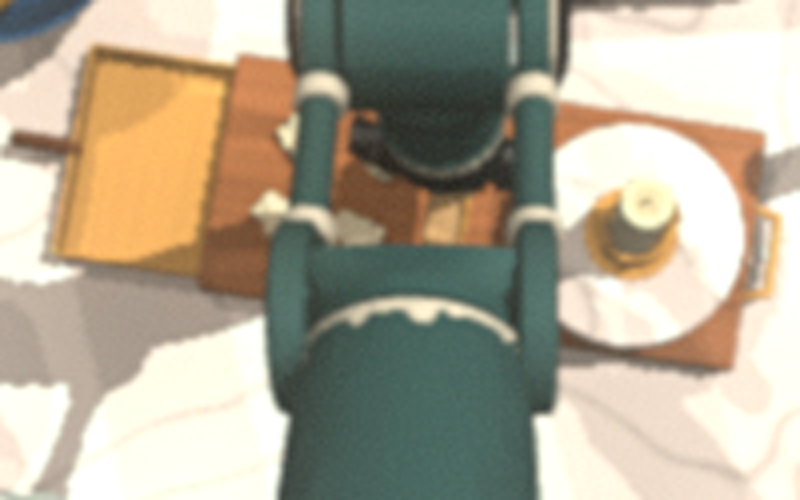

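The wrist view shows the scraper held square between holder and chips. Chips are at (520,235), (620,243), (495,342) and (598,348), and the board's end edge runs from (690,150) to (655,415). I check the spread and axes from this view.

```bash
python3 - <<'E'
from h import *
c=cam("wrist")
cen=np.array([609.1,9.]); a=np.radians(-8); ex=np.array([np.cos(a),np.sin(a)]); ey=np.array([-np.sin(a),np.cos(a)])
def pr(n,u,v,z):
    p=fonz(c,u/1.5,v/1.5,z); q=p[:2]-cen; print(n,p.round(1)[:2],"loc",(q@ex).round(1),(q@ey).round(1))
for n,u,v,z in [("end a",691,150,24),("end b",655,416,24),("near edge m",436,120,24),("near edge l",150,135,24),("far edge",560,425,24),
 ("c1 min",515,198,30),("c1",520,235,34),("c2 min",600,210,30),("c2",622,243,34),("c3 max",487,378,30),("c3",495,342,34),("c4 max",590,381,30),("c4",598,348,34),
 ("scr brass",345,203,102),("scr brass",428,203,102),("foot edge",293,290,57),("scr top l",345,240,154),("r",433,240,154),("matchbox",487,46,17)]: pr(n,u,v,z)
E
```

```text
end a [550.3 229.7] loc -88.9 210.4
end b [731.6 207.2] loc 93.7 213.3
near edge m [524.2  70.4] loc -92.6 49.0
near edge l [500.5 -88.2] loc -94.0 -111.4
far edge [719.2 130.8] loc 92.0 136.0
c1 min [569.8 105.9] loc -52.4 90.5
c1 [589.1 105.5] loc -33.3 92.8
c2 min [581.3 155.7] loc -47.9 141.5
c2 [600.7 167.2] loc -30.3 155.5
c3 max [670.9  81.9] loc 51.0 80.8
c3 [647.   87.1] loc 26.6 82.6
c4 max [686.3 148.3] loc 57.1 148.7
c4 [662.4 151.1] loc 33.0 148.1
scr brass [555.9  24.7] loc -54.8 8.2
scr brass [560.2  53.6] loc -54.6 37.4
foot edge [595.4 -11.4] loc -10.7 -22.1
scr top l [561.4  28.5] loc -49.9 12.7
r [564.5  49.3] loc -49.8 33.7
matchbox [484.5 105.8] loc -136.9 78.5
```

```bash

python3 -m handwheel '[{"dx":2,"dy":0,"dz":20,"wx":0,"wy":0,"wz":-0.5},{"dx":0,"dy":0,"dz":20,"wx":0,"wy":0,"wz":0},{"dx":0,"dy":0,"dz":14,"wx":0,"wy":0,"wz":0},{"dx":0,"dy":0,"dz":8,"wx":0,"wy":0,"wz":0},{"dx":0,"dy":0,"dz":0,"wx":0,"wy":0,"wz":0}]'
python3 plan.py 615.2 30.4 75 172
```

```text
time: 6.7
eef_pos: [611.7, 31.0, 75.1]
orientation: [-3.141, -0.002, 3.004]
ft_force: [0.2, -0.5, -1.8]
gripper_width: 23.5
t 6.7 pos [611.7  31.   75.1] rpy [-1.7998e+02 -1.3000e-01  1.7213e+02] q [ 0.01  0.31  1.89  0.    0.94 -1.42] F [ 0.2 -0.5 -1.8] grip 23.5
shift [-3.5 -0.1  0.1] turn [-0.02 -0.13  0.13]
```

```bash

python3 -m handwheel '[{"dx":0,"dy":4,"dz":1,"wx":0,"wy":0,"wz":0},{"dx":0,"dy":10,"dz":0,"wx":0,"wy":0,"wz":0},{"dx":0,"dy":12,"dz":0,"wx":0,"wy":0,"wz":0},{"dx":0,"dy":12,"dz":0,"wx":0,"wy":0,"wz":0},{"dx":0,"dy":12,"dz":0,"wx":0,"wy":0,"wz":0}]'
python3 -m handwheel '[{"dx":0,"dy":12,"dz":0,"wx":0,"wy":0,"wz":0},{"dx":0,"dy":12,"dz":0,"wx":0,"wy":0,"wz":0},{"dx":0,"dy":12,"dz":0,"wx":0,"wy":0,"wz":0},{"dx":0,"dy":12,"dz":0,"wx":0,"wy":0,"wz":0},{"dx":0,"dy":12,"dz":0,"wx":0,"wy":0,"wz":0}]'
python3 plan.py 639 199 74 172
python3 - <<'E'
from h import *
c=cam("wrist"); save(c,"pics/w3.png")
E
```

```text
time: 7.12
eef_pos: [620.1, 82.0, 75.7]
orientation: [3.141, 0.001, 3.005]
ft_force: [0.5, 0.4, -1.0]
gripper_width: 23.4
time: 7.53
eef_pos: [628.0, 141.1, 75.3]
orientation: [-3.142, 0.0, 3.005]
ft_force: [0.5, 0.5, -2.4]
gripper_width: 23.6
t 7.53 pos [628.  141.1  75.3] rpy [-180.      0.    172.18] q [ 0.18  0.36  1.82 -0.    0.95 -1.25] F [ 0.5  0.5 -2.4] grip 23.6
shift [-3.1 58.9  1.3] turn [-0.    0.    0.18]
```

View pics/w3.png

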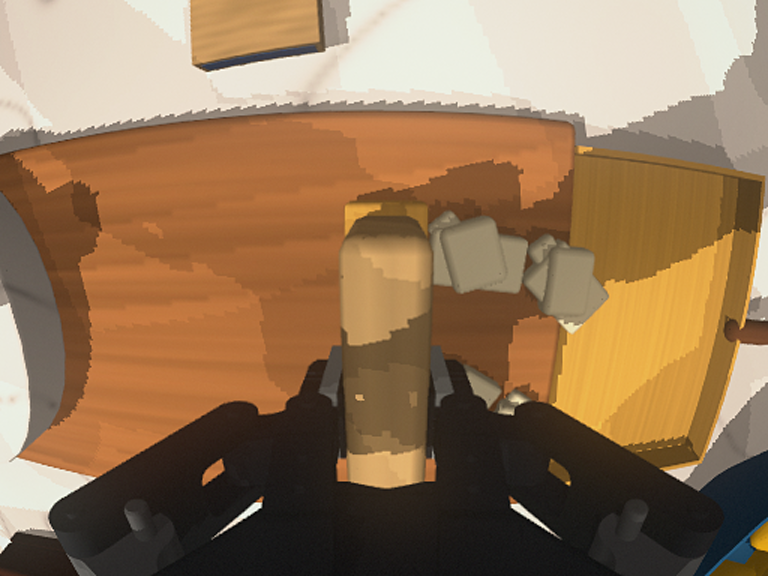

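```bash

python3 -m handwheel '[{"dx":0,"dy":12,"dz":0,"wx":0,"wy":0,"wz":0},{"dx":0,"dy":12,"dz":0,"wx":0,"wy":0,"wz":0},{"dx":0,"dy":12,"dz":0,"wx":0,"wy":0,"wz":0},{"dx":0,"dy":12,"dz":0,"wx":0,"wy":0,"wz":0},{"dx":0,"dy":12,"dz":0,"wx":0,"wy":0,"wz":0}]'
python3 -m handwheel '[{"dx":0,"dy":10,"dz":0,"wx":0,"wy":0,"wz":0},{"dx":0,"dy":8,"dz":0,"wx":0,"wy":0,"wz":0},{"dx":0,"dy":4,"dz":0,"wx":0,"wy":0,"wz":0},{"dx":0,"dy":0,"dz":0,"wx":0,"wy":0,"wz":0},{"dx":0,"dy":0,"dz":0,"wx":0,"wy":0,"wz":0}]'
python3 plan.py 639 199 74 172
python3 - <<'E'
from h import *
c=cam("wrist"); save(c,"pics/w4.png")
E
```

```text
time: 8.0
eef_pos: [636.2, 200.4, 75.3]
orientation: [3.142, 0.0, 3.005]
ft_force: [0.9, -0.6, -2.0]
gripper_width: 23.6
time: 8.42
eef_pos: [638.9, 221.0, 75.1]
orientation: [-3.141, -0.0, 3.005]
ft_force: [0.6, 0.1, -1.5]
gripper_width: 23.5
t 8.42 pos [638.9 221.   75.1] rpy [-1.7998e+02 -1.0000e-02  1.7219e+02] q [ 0.3   0.42  1.75 -0.    0.98 -1.14] F [ 0.6  0.1 -1.5] grip 23.5
shift [ -3.1 -21.8   1.2] turn [-0.02 -0.01  0.19]
```

View pics/w4.png

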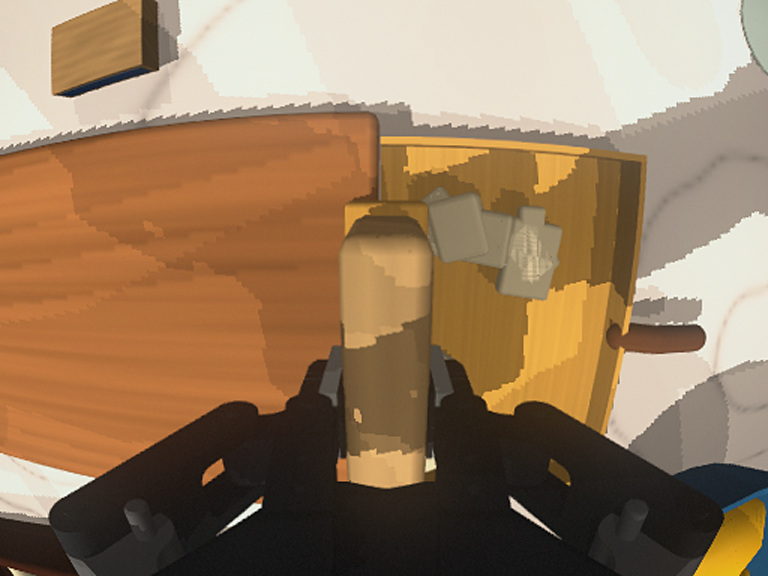

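```bash

python3 -m handwheel '[{"dx":0,"dy":4,"dz":0,"wx":0,"wy":0,"wz":0},{"dx":0,"dy":4,"dz":0,"wx":0,"wy":0,"wz":0},{"dx":0,"dy":0,"dz":0,"wx":0,"wy":0,"wz":0},{"dx":0,"dy":-14,"dz":-1,"wx":0,"wy":0,"wz":0},{"dx":0,"dy":-20,"dz":0,"wx":0,"wy":0,"wz":0}]'
python3 -m handwheel '[{"dx":0,"dy":-20,"dz":0,"wx":0,"wy":0,"wz":0},{"dx":0,"dy":-20,"dz":0,"wx":0,"wy":0,"wz":0},{"dx":0,"dy":-18,"dz":0,"wx":0,"wy":0,"wz":0},{"dx":0,"dy":-10,"dz":0,"wx":0,"wy":0,"wz":0},{"dx":0,"dy":0,"dz":0,"wx":0,"wy":0,"wz":0}]'
python3 plan.py 639 199 74 172
python3 - <<'E'
from h import *
c=cam("wrist"); save(c,"pics/w5.png"); c=cam("top"); c["image"]=np.clip(c["image"].astype(float)*2,0,255).astype(np.uint8); save(c,"pics/t5.png",4,(130,105,330,230))
P=cloud(c); m=(P[...,2]>8)&(P[...,2]<60); m[:, :135]=0; m[:,190:]=0; m[:110]=0;m[185:]=0
print(np.round(P[m][::3],0).tolist()[:40])
E
```

```text
time: 8.88
eef_pos: [635.7, 195.8, 76.7]
orientation: [3.141, 0.001, 3.007]
ft_force: [0.4, -0.8, -1.1]
gripper_width: 23.3
time: 9.3
eef_pos: [625.7, 125.2, 76.3]
orientation: [-3.141, -0.001, 3.002]
ft_force: [-0.2, 0.3, -0.7]
gripper_width: 23.2
t 9.3 pos [625.7 125.2  76.3] rpy [-1.7995e+02 -3.0000e-02  1.7203e+02] q [ 0.16  0.35  1.84 -0.    0.95 -1.27] F [-0.2  0.3 -0.7] grip 23.2
shift [-3.  74.9  2.2] turn [-0.05 -0.03  0.03]
[[755.0, 371.0, 31.0], [756.0, 363.0, 29.0], [749.0, 347.0, 50.0], [749.0, 363.0, 39.0], [739.0, 313.0, 23.0], [740.0, 305.0, 20.0], [736.0, 317.0, 22.0], [737.0, 305.0, 19.0], [733.0, 317.0, 21.0], [730.0, 317.0, 18.0], [722.0, 318.0, 27.0], [720.0, 320.0, 20.0], [717.0, 320.0, 20.0], [715.0, 321.0, 16.0], [712.0, 321.0, 16.0], [703.0, 321.0, 24.0], [702.0, 323.0, 15.0], [698.0, 322.0, 19.0], [695.0, 322.0, 20.0], [687.0, 324.0, 24.0], [685.0, 325.0, 19.0], [682.0, 325.0, 19.0], [679.0, 325.0, 18.0], [676.0, 326.0, 16.0], [675.0, 235.0, 13.0], [674.0, 225.0, 15.0], [665.0, 366.0, 35.0], [667.0, 360.0, 27.0], [667.0, 351.0, 25.0], [671.0, 240.0, 15.0], [671.0, 231.0, 16.0], [672.0, 222.0, 12.0], [664.0, 363.0, 26.0], [663.0, 352.0, 30.0], [664.0, 345.0, 25.0], [665.0, 336.0, 22.0], [668.0, 327.0, 9.0], [668.0, 238.0, 12.0], [668.0, 228.0, 14.0], [669.0, 219.0, 9.0]]
```

View pics/w5.png

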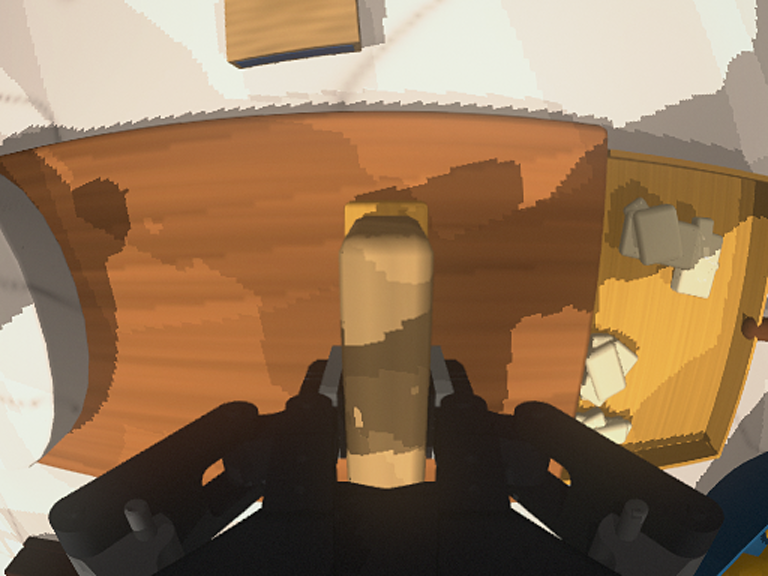

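View pics/t5.png

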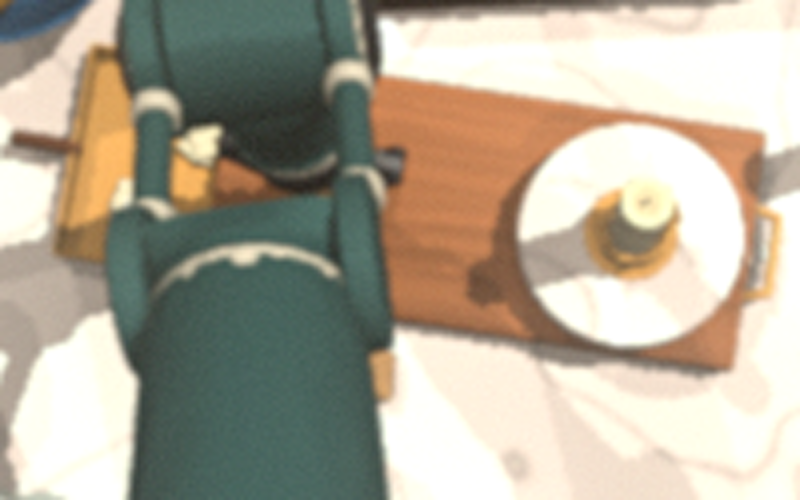

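All four chips are in the tray: two near (650,235), one at (608,365), one at (605,428). I set the scraper down here on the board and let go.

```bash

python3 -m handwheel '[{"dx":0,"dy":0,"dz":1,"wx":0,"wy":0,"wz":0},{"dx":0,"dy":0,"dz":1,"wx":0,"wy":0,"wz":0},{"dx":0,"dy":0,"dz":0.5,"wx":0,"wy":0,"wz":0},{"dx":0,"dy":0,"dz":0,"wx":0,"wy":0,"wz":0},{"dx":0,"dy":0,"dz":0,"wx":0,"wy":0,"wz":0}]'
python3 -m handwheel '[{"dx":0,"dy":0,"dz":0,"wx":0,"wy":0,"wz":0},{"dx":0,"dy":0,"dz":0,"wx":0,"wy":0,"wz":0},{"dx":0,"dy":0,"dz":0,"wx":0,"wy":0,"wz":0},{"dx":0,"dy":0,"dz":0,"wx":0,"wy":0,"wz":0},{"dx":0,"dy":0,"dz":0,"wx":0,"wy":0,"wz":0}]' 0.3
python3 -m handwheel '[{"dx":0,"dy":0,"dz":-10,"wx":0,"wy":0,"wz":0},{"dx":0,"dy":0,"dz":-20,"wx":0,"wy":0,"wz":0},{"dx":0,"dy":0,"dz":-35,"wx":0,"wy":0,"wz":0},{"dx":0,"dy":0,"dz":-40,"wx":0,"wy":0,"wz":0},{"dx":0,"dy":0,"dz":-40,"wx":0,"wy":0,"wz":0}]'
python3 plan.py 588.5 -103.5 235 198
```

```text
time: 9.82
eef_pos: [626.5, 128.7, 74.1]
orientation: [3.141, 0.0, 3.005]
ft_force: [0.1, 0.9, 0.2]
gripper_width: 22.9
time: 10.23
eef_pos: [626.2, 127.8, 73.7]
orientation: [-3.142, -0.0, 3.005]
ft_force: [0.7, -0.3, 0.7]
gripper_width: 59.9
time: 10.65
eef_pos: [625.4, 127.6, 220.2]
orientation: [-3.141, -0.002, 3.005]
ft_force: [0.7, 0.2, 0.5]
gripper_width: 59.7
t 10.65 pos [625.4 127.6 220.2] rpy [-1.7997e+02 -9.0000e-02  1.7216e+02] q [ 0.16  0.22  1.72 -0.    1.2  -1.27] F [0.7 0.2 0.5] grip 59.7
shift [   5.1 -234.   -14.7] turn [-1.000e-02 -9.000e-02 -2.584e+01]
```

```bash

python3 -m handwheel '[{"dx":0,"dy":-20,"dz":-15,"wx":0,"wy":0,"wz":0},{"dx":1,"dy":-30,"dz":-5,"wx":0,"wy":0,"wz":0},{"dx":1,"dy":-30,"dz":0,"wx":0,"wy":0,"wz":0},{"dx":0,"dy":-30,"dz":0,"wx":0,"wy":0,"wz":0},{"dx":0,"dy":-30,"dz":0,"wx":0,"wy":0,"wz":0}]'
python3 -m handwheel '[{"dx":0,"dy":-20,"dz":0,"wx":0,"wy":0,"wz":-7},{"dx":0,"dy":0,"dz":0,"wx":0,"wy":0,"wz":-7},{"dx":0,"dy":0,"dz":0,"wx":0,"wy":0,"wz":-7},{"dx":0,"dy":0,"dz":0,"wx":0,"wy":0,"wz":-5},{"dx":0,"dy":0,"dz":0,"wx":0,"wy":0,"wz":0}]' 0.15
python3 plan.py 588.5 -103.5 240 198
python3 - <<'E'
from h import *
import pickle
c=cam("wrist"); save(c,"pics/w6.png");pickle.dump(c,open("w6.pkl","wb"))
c=cam("top");pickle.dump(c,open("t6.pkl","wb"));  c["image"]=np.clip(c["image"].astype(float)*2,0,255).astype(np.uint8); save(c,"pics/t6.png",4,(130,105,330,230))
E
```

```text
time: 11.07
eef_pos: [604.9, -11.7, 240.3]
orientation: [3.142, 0.002, 3.005]
ft_force: [1.2, -0.6, -0.8]
gripper_width: 59.7
time: 11.48
eef_pos: [602.4, -30.8, 239.7]
orientation: [-3.141, 0.001, -2.823]
ft_force: [-0.4, 0.3, -0.3]
gripper_width: 73.0
t 11.48 pos [602.4 -30.8 239.7] rpy [-1.7998e+02  4.0000e-02 -1.6176e+02] q [-0.09  0.14  1.78 -0.    1.22 -1.98] F [-0.4  0.3 -0.3] grip 73.0
shift [ 35.9 -64.7  -0.3] turn [-0.02  0.04  0.24]
```

View pics/w6.png

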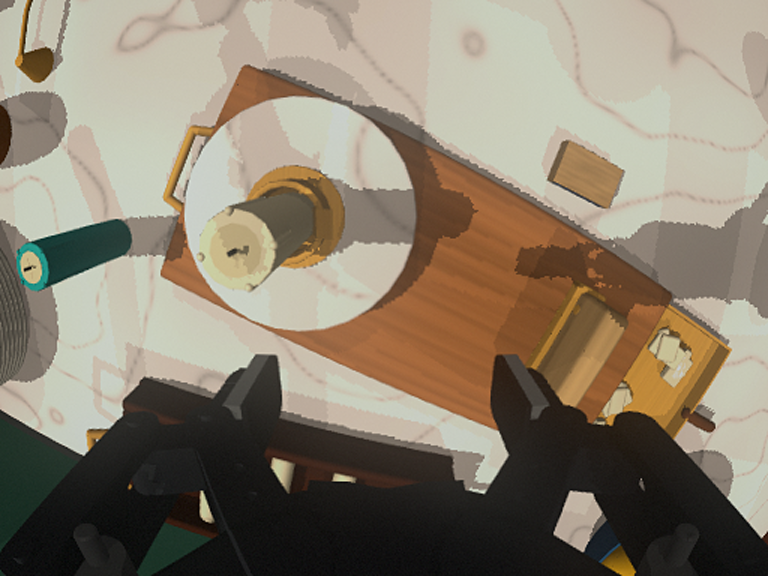

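View pics/t6.png

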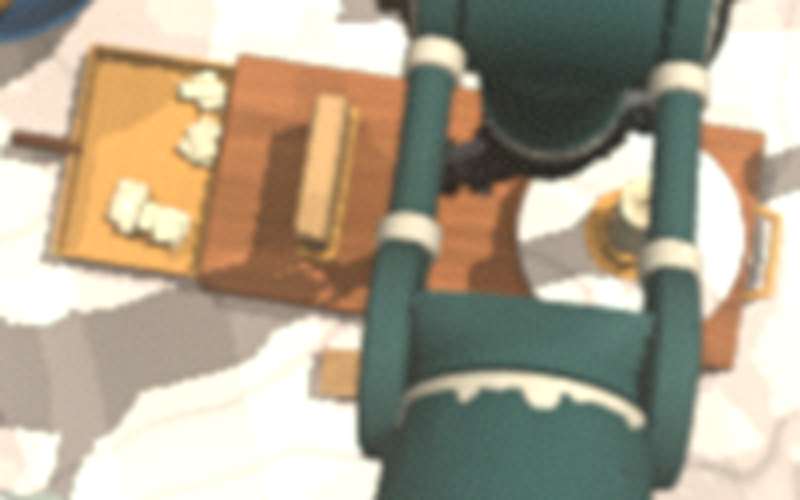

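The top view shows four chips in the tray (at (205,90), (200,140), (130,205) and (165,225)) and the scraper upright on the board at (325,170). I crop the wrist view to check the leaf axis.

```bash
python3 - <<'E'
from h import *
import pickle
c=pickle.load(open("w6.pkl","rb")); save(c,"pics/w6c.png",6,(125,95,245,205))
E
```

```text
(no output)
```

View pics/w6c.png

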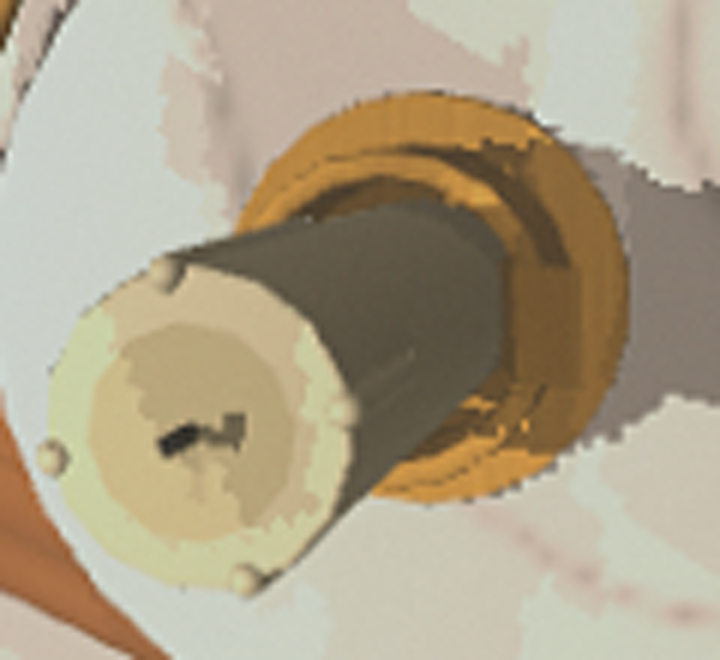

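```bash
python3 - <<'E'
from h import *
import pickle
c=pickle.load(open("w6.pkl","rb"))
print(fonz(c,125+200/6,95+428/6,181), fonz(c,125+435/6,95+297/6,61))
for u,v in [(515,265),(515,385),(575,265),(578,385)]: print(fonz(c,125+u/6,95+v/6,101 if u>550 else 90).round(1))
E
python3 plan.py 588.5 -103.5 240 198
```

```text
[ 587.23341163 -101.90110036  181.        ] [ 586.40199095 -100.06924933   61.        ]
[573.2 -84.9  90. ]
[591.  -79.6  90. ]
[569.  -75.1 101. ]
[585.9 -69.5 101. ]
t 11.58 pos [602.4 -30.5 239.4] rpy [-1.7998e+02  3.0000e-02 -1.6199e+02] q [-0.09  0.14  1.78 -0.    1.22 -1.98] F [0.1 0.3 0.3] grip 72.6
shift [ 35.8 -65.1  -0.6] turn [-0.02  0.03  0.01]
```

```bash

python3 -m handwheel '[{"dx":12,"dy":-21,"dz":0,"wx":0,"wy":0,"wz":0},{"dx":12,"dy":-22,"dz":0,"wx":0,"wy":0,"wz":0},{"dx":12.4,"dy":-21,"dz":0,"wx":0,"wy":0,"wz":0},{"dx":0,"dy":0,"dz":0,"wx":0,"wy":0,"wz":0},{"dx":0,"dy":0,"dz":0,"wx":0,"wy":0,"wz":0}]' 0.15
python3 - <<'E'
from h import *
c=cam("wrist"); save(c,"pics/w7.png")
E
python3 plan.py 587.5 -102.5 153 198
```

```text
time: 12.0
eef_pos: [587.6, -103.3, 239.0]
orientation: [3.142, 0.0, -2.828]
ft_force: [0.2, 0.4, 0.0]
gripper_width: 72.4
t 12.05 pos [ 587.8 -102.5  239. ] rpy [ 1.7998e+02  3.0000e-02 -1.6197e+02] q [-0.21  0.13  1.79  0.    1.22 -2.1 ] F [-0.2  0.5  1.2] grip 72.9
shift [ 0.3  0.1 86. ] turn [0.02 0.03 0.03]
```

View pics/w7.png

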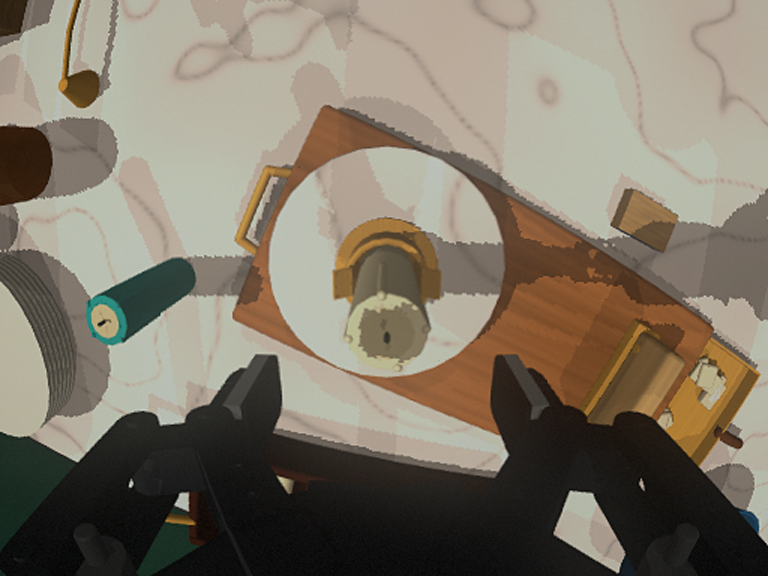

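The stub (387,335) is centred between the pads, and the leaves lie left (345,285) and right (430,285) of it along the jaw axis. I descend and grip.

```bash

python3 -m handwheel '[{"dx":0,"dy":0,"dz":20,"wx":0,"wy":0,"wz":0},{"dx":0,"dy":0,"dz":25,"wx":0,"wy":0,"wz":0},{"dx":0,"dy":0,"dz":25,"wx":0,"wy":0,"wz":0},{"dx":0,"dy":0,"dz":16,"wx":0,"wy":0,"wz":0},{"dx":0,"dy":0,"dz":0,"wx":0,"wy":0,"wz":0}]'
python3 -m handwheel '[{"dx":0,"dy":0,"dz":0,"wx":0,"wy":0,"wz":0},{"dx":0,"dy":0,"dz":0,"wx":0,"wy":0,"wz":0},{"dx":0,"dy":0,"dz":0,"wx":0,"wy":0,"wz":0},{"dx":0,"dy":0,"dz":0,"wx":0,"wy":0,"wz":0},{"dx":0,"dy":0,"dz":0,"wx":0,"wy":0,"wz":0}]' 0.8 90
python3 -m handwheel '[{"dx":0,"dy":0,"dz":0,"wx":0,"wy":0,"wz":0},{"dx":0,"dy":0,"dz":0,"wx":0,"wy":0,"wz":0},{"dx":0,"dy":0,"dz":0,"wx":0,"wy":0,"wz":0},{"dx":0,"dy":0,"dz":0,"wx":0,"wy":0,"wz":0},{"dx":0,"dy":0,"dz":0,"wx":0,"wy":0,"wz":0}]'
python3 plan.py 587.5 -102.5 153 198
```

```text
time: 12.47
eef_pos: [584.8, -100.6, 148.2]
orientation: [3.137, -0.007, -2.824]
ft_force: [-1.4, 0.9, -0.1]
gripper_width: 72.5
time: 12.88
eef_pos: [589.3, -102.5, 155.2]
orientation: [-3.14, 0.004, -2.825]
ft_force: [-0.8, 0.9, 6.7]
gripper_width: 34.2
time: 13.3
eef_pos: [589.3, -102.5, 155.2]
orientation: [-3.14, 0.004, -2.825]
ft_force: [-0.7, 1.8, 6.4]
gripper_width: 34.5
t 13.3 pos [ 589.3 -102.5  155.2] rpy [-179.92    0.21 -161.85] q [-0.21  0.2   1.87  0.    1.07 -2.1 ] F [-0.7  1.8  6.4] grip 34.5
shift [1.7 0.6 2.2] turn [-0.08  0.21  0.15]
```

```bash

python3 -m handwheel '[{"dx":0,"dy":2.3,"dz":-0.2,"wx":1.4,"wy":0,"wz":0},{"dx":0,"dy":2.3,"dz":-0.3,"wx":1.4,"wy":0,"wz":0},{"dx":0,"dy":2.3,"dz":-0.3,"wx":1.4,"wy":0,"wz":0},{"dx":0,"dy":2.3,"dz":-0.3,"wx":1.4,"wy":0,"wz":0},{"dx":0,"dy":2.3,"dz":-0.3,"wx":1.4,"wy":0,"wz":0}]'
python3 plan.py 589.3 -102.5 155.2 198.2
python3 - <<'E'
from h import *
c=cam("scene"); save(c,"pics/s8.png",6,(165,165,290,255))
E
```

```text
time: 13.72
eef_pos: [585.9, -92.1, 156.3]
orientation: [-3.016, 0.004, -2.825]
ft_force: [0.2, -1.0, 6.0]
gripper_width: 34.2
t 13.72 pos [585.9 -92.1 156.3] rpy [-172.8     0.23 -161.86] q [-0.14  0.16  1.92 -0.13  1.01 -1.96] F [ 0.2 -1.   6. ] grip 34.2
shift [ -0.  -10.7   2.5] turn [-7.2   0.23 -0.08]
```

View pics/s8.png

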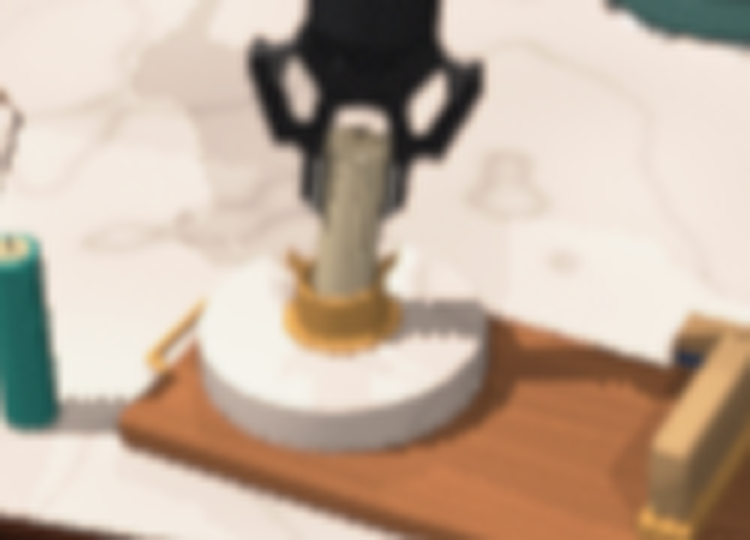

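The stub leans towards the +y leaf by about 7° and the holder is flat. Now I swing across with a small lift.

```bash

python3 -m handwheel '[{"dx":0,"dy":-4.6,"dz":-0.6,"wx":-2.8,"wy":0,"wz":0},{"dx":0,"dy":-4.6,"dz":-0.6,"wx":-2.8,"wy":0,"wz":0},{"dx":0,"dy":-4.6,"dz":-0.6,"wx":-2.8,"wy":0,"wz":0},{"dx":0,"dy":-4.6,"dz":-0.6,"wx":-2.8,"wy":0,"wz":0},{"dx":0,"dy":-4.6,"dz":-0.6,"wx":-2.8,"wy":0,"wz":0}]'
python3 plan.py 589.3 -102.5 155.2 198.2
python3 - <<'E'
from h import *
c=cam("scene"); save(c,"pics/s9.png",6,(165,165,290,255))
E
```

```text
time: 14.18
eef_pos: [592.1, -112.8, 157.7]
orientation: [3.017, 0.003, -2.825]
ft_force: [0.9, 3.4, -2.6]
gripper_width: 34.2
t 14.18 pos [ 592.1 -112.8  157.7] rpy [ 1.7286e+02  1.5000e-01 -1.6185e+02] q [-0.29  0.24  1.82  0.11  1.15 -2.22] F [ 0.9  3.4 -2.6] grip 34.2
shift [-0.5 10.3  3.8] turn [ 7.14  0.16 -0.04]
```

View pics/s9.png

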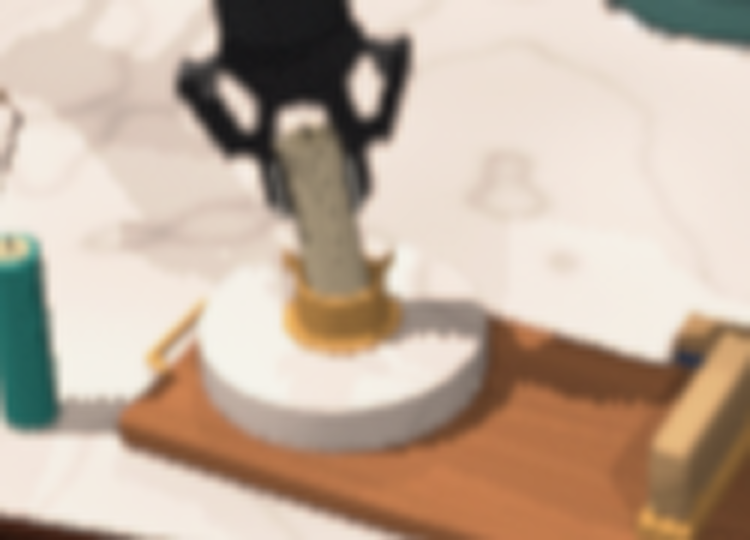

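```bash

python3 -m handwheel '[{"dx":0,"dy":4.6,"dz":-0.6,"wx":2.8,"wy":0,"wz":0},{"dx":0,"dy":4.6,"dz":-0.6,"wx":2.8,"wy":0,"wz":0},{"dx":0,"dy":4.6,"dz":-0.6,"wx":2.8,"wy":0,"wz":0},{"dx":0,"dy":4.6,"dz":-0.6,"wx":2.8,"wy":0,"wz":0},{"dx":0,"dy":4.6,"dz":-0.6,"wx":2.8,"wy":0,"wz":0}]'
python3 -m handwheel '[{"dx":0,"dy":-4.6,"dz":-0.6,"wx":-2.8,"wy":0,"wz":0},{"dx":0,"dy":-4.6,"dz":-0.6,"wx":-2.8,"wy":0,"wz":0},{"dx":0,"dy":-4.6,"dz":-0.6,"wx":-2.8,"wy":0,"wz":0},{"dx":0,"dy":-4.6,"dz":-0.6,"wx":-2.8,"wy":0,"wz":0},{"dx":0,"dy":-4.6,"dz":-0.6,"wx":-2.8,"wy":0,"wz":0}]'
python3 plan.py 589.3 -102.5 155.2 198.2
python3 - <<'E'
from h import *
c=cam("scene"); save(c,"pics/s10.png",6,(165,165,290,255))
E
```

```text
time: 14.65
eef_pos: [584.8, -91.9, 159.2]
orientation: [-3.015, 0.002, -2.825]
ft_force: [6.3, -4.7, -13.4]
gripper_width: 34.2
time: 15.07
eef_pos: [591.3, -112.2, 163.3]
orientation: [3.017, 0.001, -2.824]
ft_force: [2.0, 5.0, -5.0]
gripper_width: 34.6
t 15.07 pos [ 591.3 -112.2  163.3] rpy [ 1.7284e+02  4.0000e-02 -1.6183e+02] q [-0.28  0.24  1.81  0.11  1.16 -2.22] F [ 2.  5. -5.] grip 34.6
shift [-1.1  8.8  9.2] turn [ 7.16  0.05 -0.03]
```

View pics/s10.png

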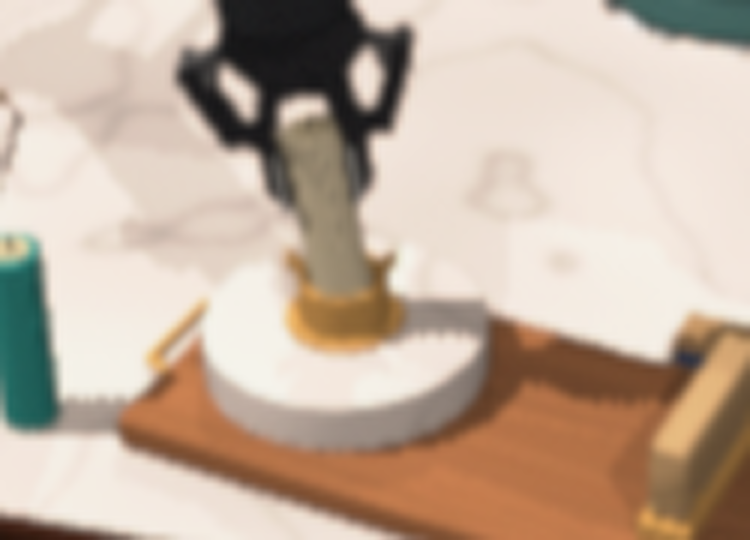

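```bash

python3 -m handwheel '[{"dx":0,"dy":4.6,"dz":-0.6,"wx":2.8,"wy":0,"wz":0},{"dx":0,"dy":4.6,"dz":-0.6,"wx":2.8,"wy":0,"wz":0},{"dx":0,"dy":4.6,"dz":-0.6,"wx":2.8,"wy":0,"wz":0},{"dx":0,"dy":4.6,"dz":-0.6,"wx":2.8,"wy":0,"wz":0},{"dx":0,"dy":4.6,"dz":-0.6,"wx":2.8,"wy":0,"wz":0}]'
python3 -m handwheel '[{"dx":0,"dy":-4.6,"dz":-0.6,"wx":-2.8,"wy":0,"wz":0},{"dx":0,"dy":-4.6,"dz":-0.6,"wx":-2.8,"wy":0,"wz":0},{"dx":0,"dy":-4.6,"dz":-0.6,"wx":-2.8,"wy":0,"wz":0},{"dx":0,"dy":-4.6,"dz":-0.6,"wx":-2.8,"wy":0,"wz":0},{"dx":0,"dy":-4.6,"dz":-0.6,"wx":-2.8,"wy":0,"wz":0}]'
python3 plan.py 589.3 -102.5 155.2 198.2
python3 - <<'E'
from h import *
c=cam("scene"); save(c,"pics/s11.png",6,(165,165,290,255))
E
```

```text
time: 15.53
eef_pos: [583.6, -91.3, 165.1]
orientation: [-3.016, 0.0, -2.825]
ft_force: [5.2, -1.7, -14.5]
gripper_width: 34.2
time: 15.95
eef_pos: [589.9, -112.0, 169.0]
orientation: [3.016, -0.002, -2.824]
ft_force: [2.6, 4.8, -10.1]
gripper_width: 34.4
t 15.95 pos [ 589.9 -112.   169. ] rpy [ 1.7281e+02 -1.3000e-01 -1.6182e+02] q [-0.28  0.23  1.81  0.11  1.18 -2.22] F [  2.6   4.8 -10.1] grip 34.4
shift [-2.4  7.4 14.8] turn [ 7.19 -0.13 -0.02]
```

View pics/s11.png

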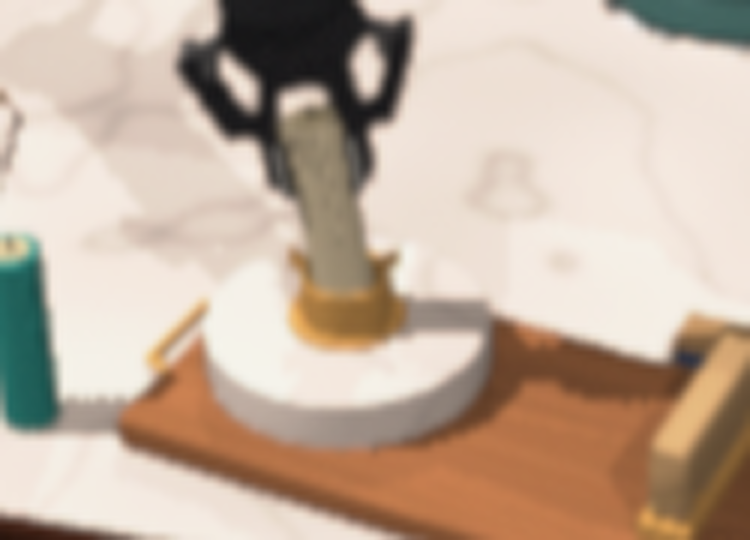

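The holder has crept only a few mm (within tolerance) and stays flat. The stub is up about 14–15 mm. I correct the small x drift and continue.

```bash

python3 -m handwheel '[{"dx":-0.4,"dy":4.6,"dz":-0.6,"wx":2.8,"wy":0,"wz":0},{"dx":-0.4,"dy":4.6,"dz":-0.6,"wx":2.8,"wy":0,"wz":0},{"dx":-0.4,"dy":4.6,"dz":-0.6,"wx":2.8,"wy":0,"wz":0},{"dx":-0.4,"dy":4.6,"dz":-0.6,"wx":2.8,"wy":0,"wz":0},{"dx":-0.4,"dy":4.6,"dz":-0.6,"wx":2.8,"wy":0,"wz":0}]'
python3 -m handwheel '[{"dx":0,"dy":-4.6,"dz":-0.6,"wx":-2.8,"wy":0,"wz":0},{"dx":0,"dy":-4.6,"dz":-0.6,"wx":-2.8,"wy":0,"wz":0},{"dx":0,"dy":-4.6,"dz":-0.6,"wx":-2.8,"wy":0,"wz":0},{"dx":0,"dy":-4.6,"dz":-0.6,"wx":-2.8,"wy":0,"wz":0},{"dx":0,"dy":-4.6,"dz":-0.6,"wx":-2.8,"wy":0,"wz":0}]'
python3 plan.py 589.3 -102.5 155.2 198.2
python3 - <<'E'
from h import *
c=cam("scene"); save(c,"pics/s12.png",6,(165,165,290,255))
E
```

```text
time: 16.42
eef_pos: [583.5, -90.3, 171.5]
orientation: [-3.018, -0.004, -2.825]
ft_force: [-0.0, -1.0, -16.1]
gripper_width: 34.1
time: 16.83
eef_pos: [593.1, -112.7, 179.4]
orientation: [3.02, 0.0, -2.824]
ft_force: [-0.8, 0.3, -1.7]
gripper_width: 34.4
t 16.83 pos [ 593.1 -112.7  179.4] rpy [ 1.7306e+02  1.0000e-02 -1.6181e+02] q [-0.28  0.23  1.8   0.11  1.19 -2.21] F [-0.8  0.3 -1.7] grip 34.4
shift [ 0.4  7.9 25.4] turn [ 6.94  0.01 -0.01]
```

View pics/s12.png

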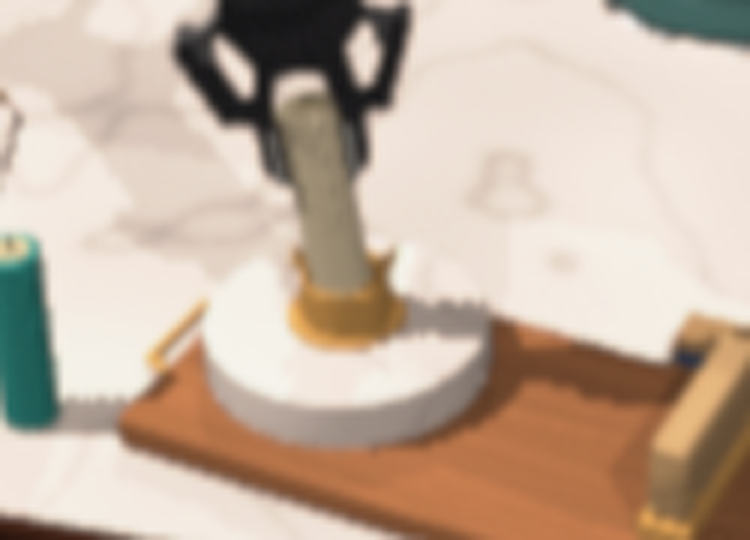

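The stub came free: force is back to its own weight and the holder is flat. I bring it upright while raising straight up.

```bash

python3 -m handwheel '[{"dx":0,"dy":2.3,"dz":-2,"wx":1.4,"wy":0,"wz":0},{"dx":0,"dy":2.3,"dz":-2,"wx":1.4,"wy":0,"wz":0},{"dx":0,"dy":2.2,"dz":-2,"wx":1.4,"wy":0,"wz":0},{"dx":0,"dy":2.2,"dz":-2,"wx":1.4,"wy":0,"wz":0},{"dx":0,"dy":2.2,"dz":-2,"wx":1.4,"wy":0,"wz":0}]'
python3 -m handwheel '[{"dx":0,"dy":0,"dz":-5,"wx":0,"wy":0,"wz":0},{"dx":0,"dy":0,"dz":-6,"wx":0,"wy":0,"wz":0},{"dx":0,"dy":0,"dz":-6,"wx":0,"wy":0,"wz":0},{"dx":0,"dy":0,"dz":-4,"wx":0,"wy":0,"wz":0},{"dx":0,"dy":0,"dz":0,"wx":0,"wy":0,"wz":0}]'
python3 -m handwheel '[{"dx":0,"dy":0,"dz":0,"wx":0,"wy":0,"wz":0},{"dx":0,"dy":0,"dz":0,"wx":0,"wy":0,"wz":0},{"dx":0,"dy":0,"dz":0,"wx":0,"wy":0,"wz":0},{"dx":0,"dy":0,"dz":0,"wx":0,"wy":0,"wz":0},{"dx":0,"dy":0,"dz":0,"wx":0,"wy":0,"wz":0}]'
python3 plan.py 588 -102.5 210 198.2
python3 - <<'E'
from h import *
import pickle
c=cam("scene"); save(c,"pics/s13.png",5,(165,145,325,265));pickle.dump(c,open("s13.pkl","wb"))
c=cam("wrist"); save(c,"pics/w13.png")
c=cam("top"); P=cloud(c); D=np.hypot(P[...,0]-587,P[...,1]+103); m=(D<110)&(P[...,2]>50)&(P[...,2]<62); print(P[m].mean(0),np.percentile(P[m],[1,99],axis=0))
c["image"]=np.clip(c["image"].astype(float)*2,0,255).astype(np.uint8); save(c,"pics/t13.png",4,(130,105,330,230))
E
```

```text
time: 17.3
eef_pos: [590.1, -101.8, 190.2]
orientation: [-3.137, 0.001, -2.823]
ft_force: [-1.0, -0.1, -1.5]
gripper_width: 34.3
time: 17.72
eef_pos: [591.0, -103.3, 212.1]
orientation: [-3.14, 0.002, -2.825]
ft_force: [0.4, 0.7, -0.9]
gripper_width: 34.3
time: 18.13
eef_pos: [589.7, -102.9, 209.8]
orientation: [3.141, -0.001, -2.825]
ft_force: [0.6, 0.6, -1.4]
gripper_width: 34.5
t 18.13 pos [ 589.7 -102.9  209.8] rpy [ 1.7998e+02 -4.0000e-02 -1.6185e+02] q [-0.21  0.15  1.82 -0.    1.17 -2.1 ] F [ 0.6  0.6 -1.4] grip 34.5
shift [ 1.5  0.9 -0.2] turn [ 0.02 -0.04 -0.05]
[ 570.92131453 -117.73575284   57.3437626 ] [[ 527.59712711 -182.90162373   52.25972395]
 [ 639.35819689  -20.74642942   61.67942981]]
```

View pics/s13.png

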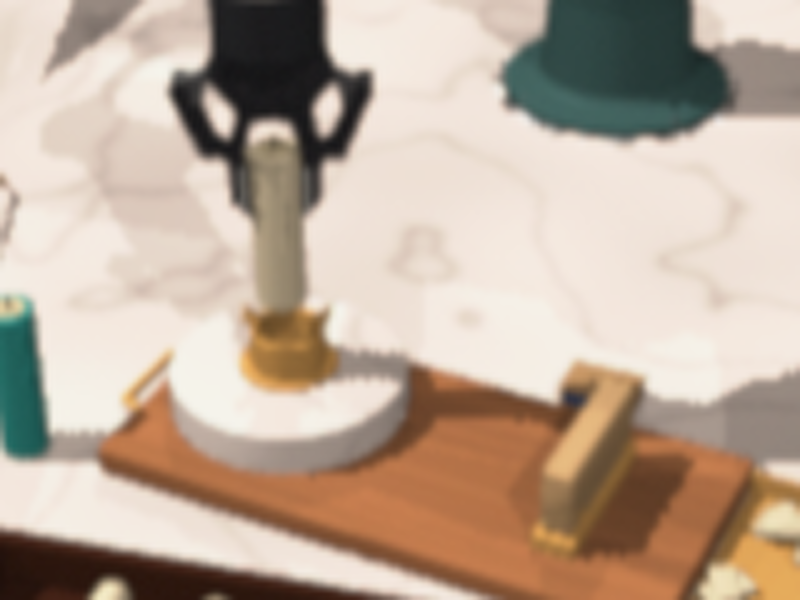

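View pics/w13.png

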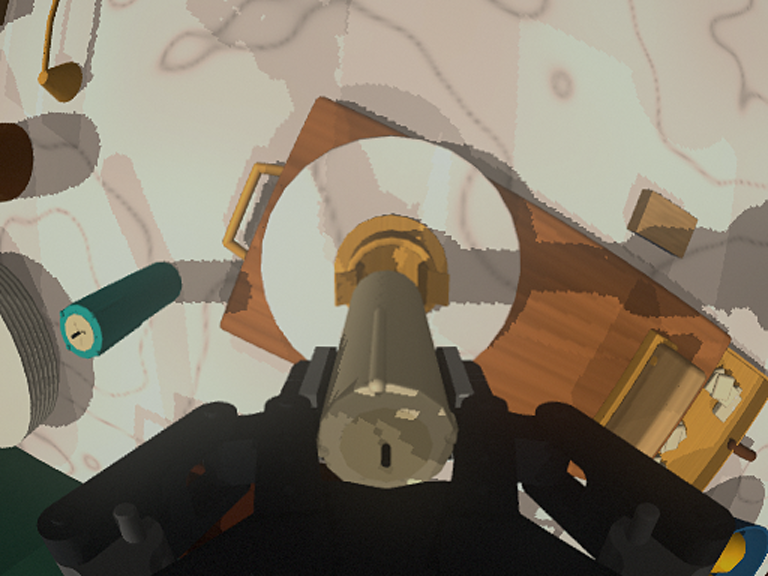

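View pics/t13.png

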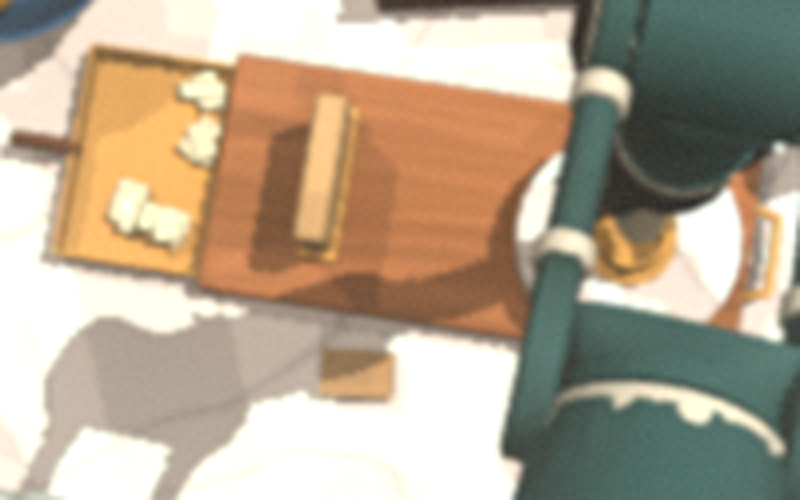

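The stub is upright at (278,140–305), above the cup's leaves (245–325,320). The scraper stands upright, and the chips are in the tray at (205,90), (200,140), (130,205) and (165,225). One last numeric check of foot height and cup offset.

```bash
python3 - <<'E'
from h import *
import pickle
s=pickle.load(open("s13.pkl","rb"))
def onx(u,v,x):
    o,d=ray(s,u,v); return o+d*(x-o[0])/d[0]
print("foot front",onx(165+279/5,145+308/5,607),"top",onx(165+277/5,145+140/5,589))
P=cloud(s); D=np.hypot(P[...,0]-587,P[...,1]+103); m=(D<120)&(P[...,2]>53)&(P[...,2]<60); Q=P[m]; print("holder foot scene",cv2.minEnclosingCircle(Q[:,:2].astype(np.float32)))
s0=pickle.load(open("scene0.pkl","rb"));P=cloud(s0); D=np.hypot(P[...,0]-587,P[...,1]+103); m=(D<120)&(P[...,2]>53)&(P[...,2]<60); Q=P[m]; print("at start",cv2.minEnclosingCircle(Q[:,:2].astype(np.float32)))
st=bot.read_state(); print(st["time"],st["eef_pos"],st["ft_force"],st["gripper_width"],abs(st["joint_velocities"]).max())
E
```

```text
foot front [607.        -97.9326557 117.8533517] top [ 589.         -101.23002027  240.29752564]
holder foot scene ((588.376220703125, -102.25146484375), 86.14346313476562)
at start ((574.427734375, -94.96463012695312), 104.01239776611328)
18.2833 [ 589.85255616 -102.78990089  210.07399451] [-0.93753942  0.77532491 -0.73881383] 34.15498469308016 0.003324691659351404
```

```bash
python3 -c "
from rig import bot
print(bot.finish_job())"
```

```text
the job is handed in; nothing more can be done
None
```

I handed the job in at about 18.3 s of robot time. No verdict was reported, so the results below rest on my own checks.

**What I did**
- I gripped the scraper, turned it square to the board, and pushed all four chips into the crumb tray in one stroke. I then stood the scraper upright on the board and let go of it.
- I gripped the stub with the jaws along the leaf axis and rocked it about ±7° between the leaves, +y side first. It rose about 3 mm per swing until it came free, and I raised it upright over the cup.

**What the last checks showed**
- **Chips and scraper:** four chips lie in the tray, and the scraper stands upright and released on the board.
- **Stub:** it is held upright and still. Its foot is at a height of about 117 mm, roughly 28 mm above the rim and above the leaf lips. It is over the cup to within a few mm. The force on the tool is only about 1 N.
- **Holder:** it looks flat. Its camera-fitted centre of (588, −102) matches the first top-view estimate of (588, −104).
- **Bystanders:** those still in view looked undisturbed. I did not measure their positions again after the work.

**What disagreed**
- The circle fit for the holder in the starting scene view was spoiled by outliers (radius 104 mm instead of 85 mm), so I ignored it. The final top-view fit was partly blocked by the arm.
- While I was rocking the stub, the scene pictures showed the holder creep by an estimated 4 mm, which is within the limit.

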